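Take the top alumina plate out of its magazine and close a gel cassette with it

ROBOT

A 7-joint arm with a two-finger parallel gripper is mounted at the origin on a cart in front of the work surface, level with it; the furniture and walls round the work are solid. World frame = base frame: x ahead of the robot, y to its left, z up, the work surface at z = 0. Lengths are in m, angles in rad, forces in N, time in s.
With the tool pointing down it reaches from about 0.35 to 0.9 m from the base axis. Payload 19.9 kg.
Tool frame: the origin (TCP) lies midway between the tips of the shut fingers; the grasp point (between the pads) lies 19 mm behind it (tcp_to_grasp is the z of the grasp point in the tool frame, in m); z points along the fingers, y is the direction in which the jaws open and shut (so a half turn about z gives the same grasp; the last joint's range is limited). The gripper opens to 85 mm and grips with 20 to 120 N. Pads are 22 mm wide; open, the fingers measure 114 mm over their backs; the gripper's body (76 mm by 85 mm) begins 54 mm behind the grasp point. The pads swing forward as they close: fully open they stand 13 mm farther back than shut.
Start: joints at [1.185, 0.417, -0.01, 1.614, 0.005, 1.111, -0.053], TCP at [0.211, -0.588, 0.231] pointing down, gripper open.
Joint ranges: [-2.81, 2.81], [-0.39, 2.02], [-1.27, 1.25], [0.06, 2.57], [-1.19, 4.33], [0.19, 2], [-2.82, 2.82]. Speed limits (rad/s): [1.89, 1.89, 2.39, 2.39, 3.01, 3.01, 3.01].

INTERFACE

Orientations are given as a unit quaternion [x, y, z, w].
In Python, from station import * gives the robot as it stands.
- The arm moves only by the shell command python3 -m inch 'ROWS' [OPENING] [FORCE]. ROWS is JSON, a list of rows, each an object of numbers: "tx", "ty", "tz": the shift along the world's x, y, z in cm; "ax", "ay", "az": the turn, a rotation vector about the world's x, y, z in degrees. In form: [{"tx": .., "ty": .., "tz": .., "ax": .., "ay": .., "az": ..}, ...]. A call has 1 to 12 rows; each row shifts and turns the pose as measured when the row begins; what a row does not reach is not made up. A row lasts 1/8 s, in which the tool goes at most 62.5 mm and 10.7 degrees, less where a joint would pass 70% of its speed; a pose out of reach is approached as far as the arm can. A call with a gripper value outside its range is refused whole. OPENING is the opening, from 0 (shut) to 1 (fully open), set as the call begins (- or left out, the last holds). The fingers move at their own pace and stop on an object; FORCE is the grip in N (left out, the last holds). Time passes only in rows, so rows that do not move let the fingers close. It gives the time, the measured TCP pose, the force and the opening at its end, in the units of the state.
- read_state(): the state, without advancing time (a new reading comes with each control period).
- snapshot(name): name is "scene" or "top" or "wrist"; returns a dict with "frame" (420x560x3 uint8, red, green, blue), "vfov" (degrees; the focal length in pixels is half the picture's height over the tangent of half this angle, whatever the lens; pixels are square), "cx", "cy" (the principal point, pixels), "R" (3x3) and "t" (3): a world point X has camera coordinates R X + t; the wrist camera has in their place "T_tool_cam" (4x4, takes a point from camera to tool coordinates, whose origin is the TCP and whose axes are the flange's). Camera axes: x right, y down, z forward; pixel columns grow to the right and rows downward; lengths in m; the calibration is good to about 2 mm. A picture is of the moment at which its call begins: read the wrist's pose just before it. There is no depth.
- sign_off(): hands the job in, once; it reports no verdict.
The state is a dict: "t": time; "joint_positions": joint angles; "dq": joint speeds; "joint_torque": joint torques, N m; "tcp_pos": TCP position; "ee_rot": TCP orientation; "force": force on the tool from outside, world axes, zero at the start; "moment": the same for the moment, N m; "width": opening from 0.0 (shut) to 1.0 (fully open).
Only numpy, scipy, OpenCV 4.12 (cv2) and the standard library are available. Lean on these libraries where they do the work, as an engineer would, in place of code of your own. Each camera call takes 0.05 s, during which the arm holds its last target. There are 200 camera calls.

TASK

Close the gel cassette that is lying open in the assembly jig. Draw the clear cover of the plate magazine back to its end stop and leave it there, slide the top white ceramic plate forward over the front lip until about a third of its length overhangs while still lying flat, then pinch it by its two long edges at the overhang and lift it off. Keep it level and lay it, without dropping it, and flush over the glass plate on the two spacers in the jig, notched end at the jig's end stop; the other plates stay in the magazine and the things round about stay where they are.

Things in the scene. Friction and masses are not known exactly. Their poses are not given: they have to be found in the camera images.
- magazine: Grey plate magazine, fixed, 200 x 75 x 49 mm. Origin on the bench under the centre of its stack of four plates; x from the open front to the rear, z up. Stack floor z = 22 mm; side cheeks y = 29.5 to 37.5 mm either side, tops z = 49 mm. Behind the stack, from x = 52 mm, a deck (z = 39 mm) over which the cover slides to a stop bar at x = 137 mm.
- lip_edge (a point): Top front edge, middle, of the magazine's lip (magazine x = -54, z = 33 mm): the edge to overhang. The lip is 4 mm thick with a 15 mm thumb gap in the middle; its top is 1 mm below the top plate's underside, so it lets only the top plate slide out and holds the others back. In front of it there is nothing down to the bench.
- cover (a joint): Slide of the clear cover along magazine +x: 0 m = closed, 0.085 m = back against its end stop. Starts at 0 to 0.02; about 1.5 N friction, stays where left. Cover 104 x 63 x 3 mm, underside at magazine z = 41.5 mm; closed it spans x = -52 to 52 mm, open it leaves the stack bare from x = -50 to 33 mm.
- cover_grip (a point): Middle of the black grip bar on the cover, moves with it: at magazine x = -17 mm + the joint value, y = 0, z = 54.5 mm. The bar is 12 mm thick along the magazine's x, 34 mm along y, top at z = 64.5 mm, on a 20 x 42 mm foot whose top is at z = 47.5 mm.
- top_plate: Uppermost white alumina plate, loose, 100 x 56 x 4 mm, 64 to 104 g, friction about 0.3 on plates and magazine, more under rubber fingertips: a fingertip pressed on it with 5 to 10 N drags it. Origin: centre of its underside; x along its length to the notched end. Starts on the stack, underside at magazine z = 34 mm, x along magazine x. Press behind the lip, or it tips.
- notched_end (a point): Middle of the notched end of the top plate (plate x = 50 mm, y = 0, 2 mm above its underside), in the empty notch, which is 32 mm wide and 16 mm deep between two 12 mm ears.
- lower_plate_1: Lowest white plate of the stack, same as top_plate. Stays in the magazine.
- lower_plate_2: Second white plate from below, same as top_plate. Stays in the magazine.
- lower_plate_3: White plate directly under the top one, same as top_plate; its front end is held back by the lip. Stays in the magazine.
- cassette_jig: Cassette jig, fixed: aluminium base x -67 to 83, y +-55, 6 mm thick; a grey plinth carries a fixed glass plate 100 x 56 x 4 mm with two white spacer strips along its long edges, tops at z = 32 mm. Origin on the bench under the glass plate's centre; x points to the end stop. Left and right of the glass plate from x = -50 to 15 mm nothing stands above the base: room for fingers.
- jig_seat (a point): Where the top plate's origin belongs: centre of the glass plate at the spacers' top height (jig z = 32 mm); axes as cassette_jig. Side guides with inner faces at y = +-30.5 mm stand at x = 15 to 45 mm; the end stop's face is at x = 52.5 mm; both flare outwards above z = 38 to 40 mm and reach z = 46 to 49 mm (heights over the bench).
- microtube_rack: Bystander: blue rack with coloured microtubes, 64 x 120 x 35 mm, origin under its centre.
- reagent_bottle: Bystander: brownish bottle with black cap, 62 mm across, 128 mm high, origin under its centre.
- tape_roll: Bystander: roll of green label tape lying flat, 70 x 68 x 19 mm, origin under its centre.

How it is judged:
By the outcome, as a careful person would: the job done as asked, in the order asked, and still so for the second after the job is handed in, with the robot touching nothing.
It also fails if it takes over 54 s, if anything falls off the work surface, if the arm or the gripper's body presses on something with over 40 N, if the wrist force passes 120 N, or if a joint passes its speed limit or range.

## Working session

There is one attempt and no reset: what is moved stays moved. The work goes in short steps, Python scripts to look and compute and a shell command to move; the robot and the scene stay as the last step left them, time stands still between calls to the robot, and variables do not carry over. Pictures are saved under pics/ and viewed, about 8 in all and at most 12, crops included, and the job is handed in when it is done.

```bash
ls; mkdir -p pics; cat > h.py <<'E'
from station import *
import numpy as np, cv2
from scipy.spatial.transform import Rotation as Ro
def snap(n,f=None):
    s=snapshot(n)
    if f: cv2.imwrite('pics/'+f,s['frame'][:,:,::-1])
    return s
def K(s):
    f=210/np.tan(np.radians(s['vfov'])/2); return f
def RT(s,st=None):
    if 'R' in s: return np.array(s['R']),np.array(s['t'])
    T=np.eye(4);T[:3,:3]=Ro.from_quat(st['ee_rot']).as_matrix();T[:3,3]=st['tcp_pos']
    M=np.linalg.inv(T@np.array(s['T_tool_cam'])); return M[:3,:3],M[:3,3]
def ray(s,u,v,z,st=None):
    R,t=RT(s,st);f=K(s);d=R.T@np.array([(u-s['cx'])/f,(v-s['cy'])/f,1]);c=-R.T@t
    return c+d*(z-c[2])/d[2]
def proj(s,X,st=None):
    R,t=RT(s,st);p=R@np.array(X)+t;f=K(s);return [f*p[0]/p[2]+s['cx'],f*p[1]/p[2]+s['cy']]
E
python3 - <<'E'
from h import *
st=read_state();print(st)
import pickle
for n in ['scene','top']:
    s=snap(n); pickle.dump(s,open(n+'.pkl','wb'))
    print({k:v for k,v in s.items() if k!='frame'})
    cv2.imwrite('pics/%s0.png'%n,cv2.resize(s['frame'][:,:,::-1],(800,600),interpolation=cv2.INTER_CUBIC))
E
```

```text
pics
{'t': 0.0, 'joint_positions': array([ 1.18449238,  0.4179917 , -0.01029644,  1.61417187,  0.00471775,
        1.11071073, -0.05302054]), 'dq': array([-0.00141572,  0.00011617,  0.00207741,  0.00010431,  0.00028513,
        0.00115574, -0.00134107]), 'joint_torque': array([-3.51949893e-04, -8.64436269e+01,  6.78533111e-01, -4.34904957e+01,
        1.90910680e-02,  7.27872335e-03,  7.61761470e-06]), 'tcp_pos': array([ 0.21112025, -0.58788944,  0.23065021]), 'ee_rot': array([ 9.85176251e-01,  1.71544044e-01, -1.62482994e-04, -6.07885944e-04]), 'force': array([ 0.39841908, -0.12871177,  0.82275995]), 'moment': array([ 0.04489866, -0.00222933, -0.04138772]), 'width': 1.0015427774227055}
{'vfov': 47.18308188605128, 'cx': 277.9510849290153, 'cy': 208.64627833709488, 'R': array([[-0.67025975, -0.7417311 , -0.02422477],
       [-0.38126703,  0.3721672 , -0.84624289],
       [ 0.63670034, -0.55796644, -0.53224631]]), 't': array([0.36445575, 0.26789486, 1.06952748])}
{'vfov': 52.71185068768361, 'cx': 277.3761744322871, 'cy': 214.1419887331848, 'R': array([[-0.02054045, -0.99975329,  0.00845272],
       [-0.99235133,  0.01935757, -0.12191851],
       [ 0.1217248 , -0.01089233, -0.99250412]]), 't': array([0.03616073, 0.53572896, 1.14864428])}
```

View pics/top0.png

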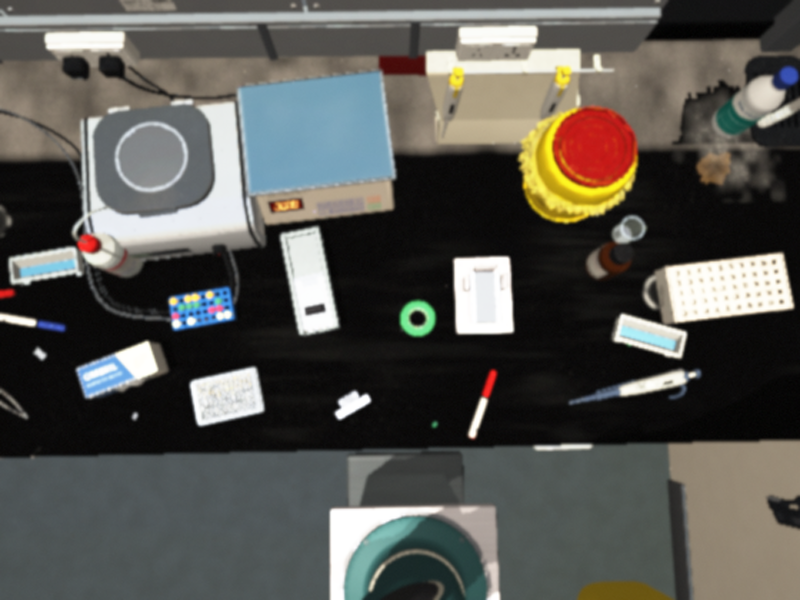

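View pics/scene0.png

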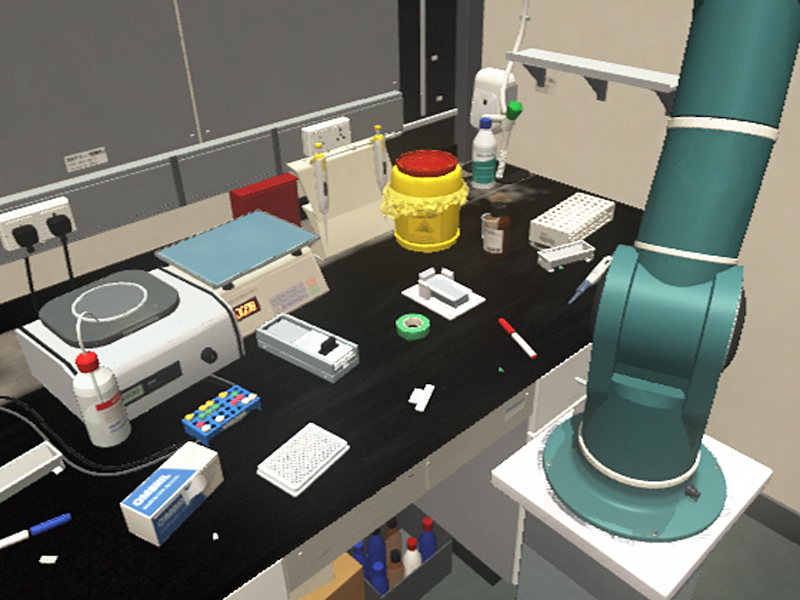

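The magazine is at about (310,280) and the jig at about (484,295) in the 800-px top view. The green tape roll lies between them and the bottle is at (612,258). I'll enlarge both.

```bash
python3 - <<'E'
from h import *
import pickle
t=pickle.load(open('top.pkl','rb'))['frame'];s=pickle.load(open('scene.pkl','rb'))['frame']
def c(f,u,v,w,h): return cv2.resize(f[v:v+h,u:u+w,::-1],(w*5 if 0 else 400,300),interpolation=cv2.INTER_CUBIC)
a=np.hstack([c(t,170,155,108,81),c(t,290,170,100,75)]); b=np.hstack([c(s,168,210,100,75),c(s,270,175,84,63)])
cv2.imwrite('pics/crop.png',np.vstack([a,b]))
E
```

```text
(no output)
```

View pics/crop.png

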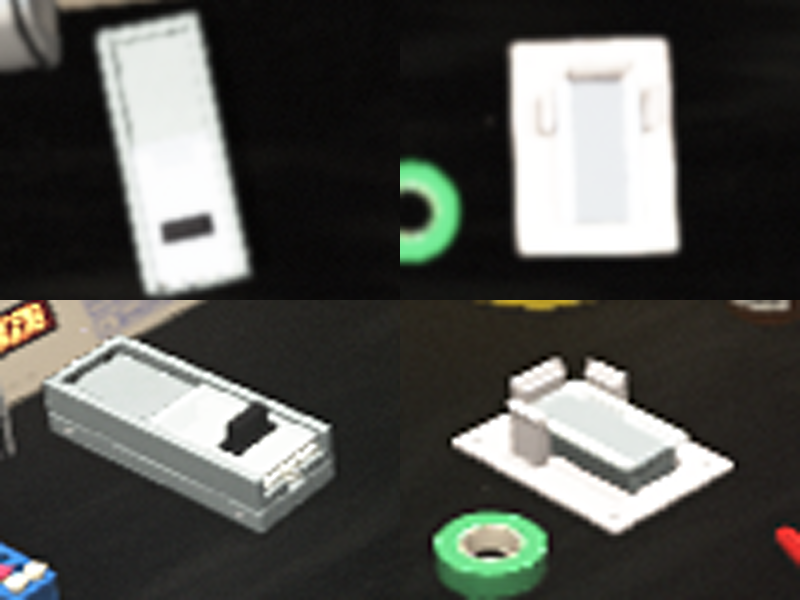

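```bash
python3 - <<'E'
from h import *
import pickle
t=pickle.load(open('top.pkl','rb'));s=pickle.load(open('scene.pkl','rb'))
print('cam',-np.array(t['R']).T@t['t'])
def P(u,v,z,k): 
    return ray(t,170+u*108/400,155+v*81/300,z) if k==0 else ray(t,290+(u-400)/4,170+v/4,z)
m=[P(*p,.049,0) for p in [(97,28),(196,14),(252,275),(147,293)]]
print('mag corners RL RR FR FL\n',np.round(m,4)); 
L=[np.linalg.norm(m[i]-m[(i+1)%4]) for i in range(4)];print(L)
for a,b in [(3,0),(2,1)]: d=m[b]-m[a];print('yaw',np.degrees(np.arctan2(d[1],d[0])))
g=[P(*p,.0645,0) for p in [(162,229),(210,214),(213,233),(165,243)]];print('grip',np.mean(g,0))
j=[P(*p,.006,1) for p in [(510,39),(667,37),(680,250),(520,254)]];print(np.round(j,4));L=[np.linalg.norm(j[i]-j[(i+1)%4]) for i in range(4)];print(L)
for a,b in [(3,0),(2,1)]: d=j[b]-j[a];print('yaw',np.degrees(np.arctan2(d[1],d[0])))
print('basecentre (jig x=8)',np.mean(j,0))
# scene check, grip top ends and jig base corners
q=lambda u,v,z:ray(s,168+u/4,210+(v-300)/4,z)
print('scene grip top',q(247,413,.0645))
r=lambda u,v,z:ray(s,270+(u-400)*84/400,175+(v-300)*63/300,z)
for p in [(612,530),(733,464),(453,441)]: print(r(*p,.006))
E
```

```text
cam [0.39255561 0.0382928  1.20504379]
mag corners RL RR FR FL
 [[0.6835 0.2487 0.049 ]
 [0.6929 0.1743 0.049 ]
 [0.4948 0.134  0.049 ]
 [0.4831 0.2114 0.049 ]]
[np.float64(0.07499952665321916), np.float64(0.20210583087626238), np.float64(0.07829294989633273), np.float64(0.20384531532786226)]
yaw 10.549874986344838
yaw 11.50742587301371
grip [0.52755985 0.17946215 0.0645    ]
[[ 0.6372 -0.0925  0.006 ]
 [ 0.6365 -0.2058  0.006 ]
 [ 0.4825 -0.2084  0.006 ]
 [ 0.4819 -0.0946  0.006 ]]
[np.float64(0.11332212474955086), np.float64(0.15401060714378814), np.float64(0.11376661273597298), np.float64(0.1552490473933784)]
yaw 0.7814056211936159
yaw 0.9532366790064153
basecentre (jig x=8) [ 0.55953534 -0.15033669  0.006     ]
scene grip top [0.53104063 0.1813009  0.0645    ]
[ 0.48454234 -0.09296914  0.006     ]
[ 0.48345595 -0.20430396  0.006     ]
[ 0.63175687 -0.09327281  0.006     ]
```

The top camera puts the magazine at yaw about 11° with its outline centred near (0.589, 0.192). The jig is at yaw about 0.9° with its seat near (0.5515, -0.150). The sizes agree to 2–3 %, and the scene camera agrees to about 3 mm. I'll move over the magazine for a wrist view.

```bash
python3 -m inch '[{"tx":2.5,"ty":5.5,"tz":0.5,"az":-0.7},{"tx":2.5,"ty":5.5,"tz":0.5,"az":-0.7},{"tx":2.5,"ty":5.5,"tz":0.5,"az":-0.7},{"tx":2.5,"ty":5.5,"tz":0.5,"az":-0.7},{"tx":2.5,"ty":5.5,"tz":0.5,"az":-0.7},{"tx":2.5,"ty":5.5,"tz":0.5,"az":-0.7},{"tx":2.5,"ty":5.5,"tz":0.5,"az":-0.7},{"tx":2.5,"ty":5.5,"tz":0.5,"az":-0.7},{"tx":2.5,"ty":5.5,"tz":0.5,"az":-0.7},{"tx":2.5,"ty":5.5,"tz":0.5,"az":-0.7},{"tx":2.5,"ty":5.5,"tz":0.5,"az":-0.7},{"tx":2.5,"ty":5.5,"tz":0.5,"az":-0.7}]' 1
python3 - <<'E'
from h import *
st=read_state();s=snapshot('wrist');print(np.round(s['T_tool_cam'],3),s['vfov'],s['cx'],s['cy'],st['t'],st['tcp_pos'],np.round(st['joint_positions'],2),Ro.from_quat(st['ee_rot']).as_euler('zyx',degrees=True))
E
```

```text
[[ 0.001 -0.965 -0.261  0.065]
 [ 1.     0.001 -0.001  0.001]
 [ 0.001 -0.261  0.965 -0.142]
 [ 0.     0.     0.     1.   ]] 64.17140854380473 280.3445420845279 205.8213984317555 0.1 [ 0.21115222 -0.58791818  0.23070902] [ 1.18  0.42 -0.01  1.61  0.    1.11 -0.05] [-1.97580319e+01 -2.65012976e-02 -1.79940610e+02]schema error: expected keys tx, ty, tz, ax, ay, az
```

```bash
python3 -m inch '[{"tx":2.5,"ty":5.5,"tz":0.3,"ax":0,"ay":0,"az":-0.7},{"tx":2.5,"ty":5.5,"tz":0.3,"ax":0,"ay":0,"az":-0.7},{"tx":2.5,"ty":5.5,"tz":0.3,"ax":0,"ay":0,"az":-0.7},{"tx":2.5,"ty":5.5,"tz":0.3,"ax":0,"ay":0,"az":-0.7},{"tx":2.5,"ty":5.5,"tz":0.3,"ax":0,"ay":0,"az":-0.7},{"tx":2.5,"ty":5.5,"tz":0.3,"ax":0,"ay":0,"az":-0.7},{"tx":2.5,"ty":5.5,"tz":0.3,"ax":0,"ay":0,"az":-0.7},{"tx":2.5,"ty":5.5,"tz":0.3,"ax":0,"ay":0,"az":-0.7},{"tx":2.5,"ty":5.5,"tz":0.3,"ax":0,"ay":0,"az":-0.7},{"tx":2.5,"ty":5.5,"tz":0.3,"ax":0,"ay":0,"az":-0.7},{"tx":2.5,"ty":5.5,"tz":0.3,"ax":0,"ay":0,"az":-0.7},{"tx":2.5,"ty":5.5,"tz":0.3,"ax":0,"ay":0,"az":-0.7}]' 1
```

```text
t: 1.65
tcp_pos: [0.514, 0.0911, 0.267]
ee_rot: [0.996, 0.093, 0.0, 0.0]
force: [0.8, -1.1, -0.4]
width: 1.002
```

```bash
python3 -m inch '[{"tx":1.5,"ty":4.5,"tz":-1,"ax":0,"ay":0,"az":0.3},{"tx":1.5,"ty":4.5,"tz":-1,"ax":0,"ay":0,"az":0},{"tx":0,"ty":0,"tz":0,"ax":0,"ay":0,"az":0}]' 0 30
python3 - <<'E'
from h import *
import pickle
st=read_state();s=snapshot('wrist');pickle.dump((st,s),open('w1.pkl','wb'))
print(st['tcp_pos'],st['ee_rot'])
cv2.imwrite('pics/w1.png',cv2.resize(s['frame'][:,:,::-1],(800,600),interpolation=cv2.INTER_CUBIC))
E
```

```text
t: 2.02
tcp_pos: [0.5447, 0.1886, 0.2458]
ee_rot: [0.995, 0.098, -0.0, -0.001]
force: [-0.5, -0.5, -2.0]
width: 0.374
[0.54473854 0.18863245 0.24581502] [ 9.95221348e-01  9.76413810e-02 -3.11259228e-05 -7.92892527e-04]
```

View pics/w1.png

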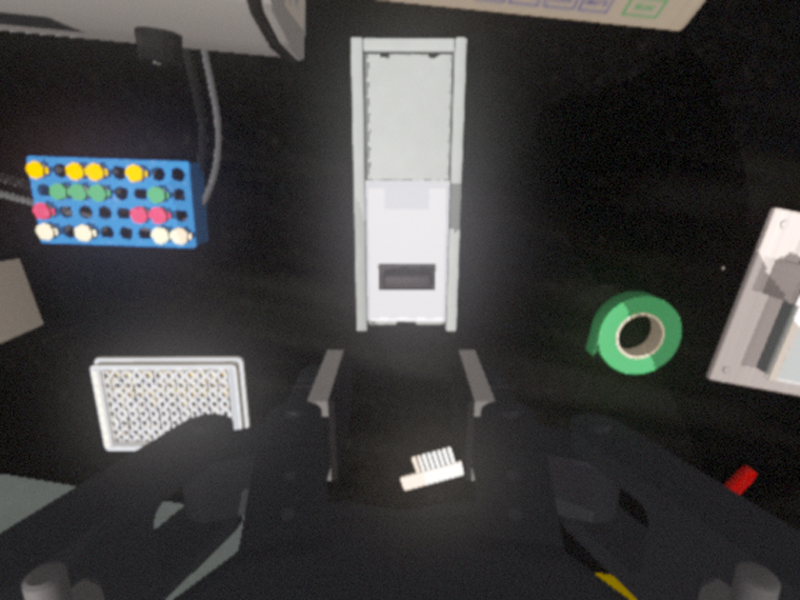

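```bash
python3 - <<'E'
from h import *
import pickle
st,s=pickle.load(open('w1.pkl','rb'))
P=lambda u,v,z:ray(s,u*.7,v*.7,z,st)
m=np.array([P(*p,.049) for p in [(351,38),(466,38),(457,330),(357,330)]]);print(np.round(m,4))
print([np.linalg.norm(m[i]-m[(i+1)%4]) for i in range(4)])
y=[]
for a,b in [(3,0),(2,1)]: d=m[b]-m[a];y.append(np.arctan2(d[1],d[0]));print('yaw',np.degrees(y[-1]))
th=np.mean(y);c=m.mean(0)[:2];e=np.array([np.cos(th),np.sin(th)]);n=np.array([-e[1],e[0]])
print('th',np.degrees(th),'centre',c)
for off in (42,46):
  o=c-e*off/1000;print('origin if centre at',off,o)
  for nm,u,v,z in [('front end plates L',370,320,.038),('front R',445,320,.038),('cover rear',407,181,.0445),('gripTopfrontL',380,290,.0645),('gripTopfrontR',436,290,.0645),('griptoprearL',380,275,.0645)]:
    p=P(u,v,z)[:2]-o;print('  ',nm,np.round([p@e*1000,p@n*1000],1))
E
```

```text
[[0.6797 0.2479 0.049 ]
 [0.694  0.1756 0.049 ]
 [0.5001 0.1367 0.049 ]
 [0.4854 0.2101 0.049 ]]
[np.float64(0.07369737583392942), np.float64(0.19779199409168338), np.float64(0.07486604207097955), np.float64(0.19792495045759376)]
yaw 11.0055396758858
yaw 11.343904723687439
th 11.17472219978662 centre [0.58981954 0.19254732]
origin if centre at 42 [0.54861582 0.18440765]
   front end plates L [-52.7  28.3]
   front R [-52.6 -29.3]
   cover rear [51.5  0.5]
   gripTopfrontL [-22.   19.2]
   gripTopfrontR [-21.9 -19.9]
   griptoprearL [-11.2  19.1]
origin if centre at 46 [0.54469166 0.18363244]
   front end plates L [-48.7  28.3]
   front R [-48.6 -29.3]
   cover rear [55.5  0.5]
   gripTopfrontL [-18.   19.2]
   gripTopfrontR [-17.9 -19.9]
   griptoprearL [-7.2 19.1]
```

```bash
python3 - <<'E'
from h import *
import pickle
st,s=pickle.load(open('w1.pkl','rb'))
f=s['frame'][105:245,235:335,::-1]
a=cv2.resize(f,None,fx=4.2,fy=4.2,interpolation=cv2.INTER_CUBIC);a=cv2.convertScaleAbs(a,alpha=1.0)
cv2.imwrite('pics/w1c.png',a);print(a.shape)
E
```

```text
(588, 420, 3)
```

View pics/w1c.png

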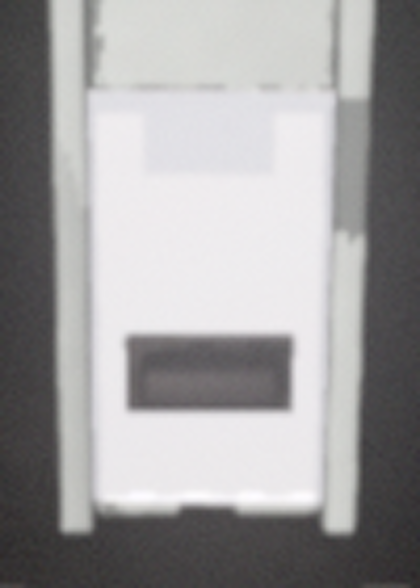

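```bash
python3 - <<'E'
from h import *
import pickle
st,s=pickle.load(open('w1.pkl','rb'))
P=lambda u,v,z:ray(s,235+u/4.2,105+v/4.2,z,st)[:2]
th=np.radians(11.17);e=np.array([np.cos(th),np.sin(th)]);n=np.array([-e[1],e[0]]);o=np.array([.5447,.1836])
for nm,u,v,z in [('coverrearL',90,88,.0445),('coverrearR',335,88,.0445),('coverfrontL',93,500,.0445),('coverfrontR',322,500,.0445),('footrearL',128,335,.0475),('footR',292,409,.0475),('footfrontL',128,409,.0475),('notch inner L',147,172,.038),('notch inner R',273,172,.038),('notch end',210,110,.038),('cheek front',60,532,.049),('cheek frontR',355,532,.049),('lip front',150,514,.033),('innercheekL',92,480,.049),('innercheekR',325,480,.049)]:
    p=P(u,v,z)-o;print(nm,np.round([p@e*1000,p@n*1000],1))
E
```

```text
coverrearL [56.2 28.9]
coverrearR [ 56.3 -29.3]
coverfrontL [-46.7  29.9]
coverfrontR [-46.5 -28.8]
footrearL [-2.9 20.4]
footR [-21.7 -20.4]
footfrontL [-21.7  20.5]
notch inner L [36.  15.7]
notch inner R [ 36.  -15.2]
notch end [50.9  0.3]
cheek front [-53.8  38.1]
cheek frontR [-53.6 -37. ]
lip front [-54.3  15.7]
innercheekL [-39.9  29.7]
innercheekR [-39.7 -29. ]
```

q is about 5 mm, with the front of the grip bar at magazine x ≈ -18 mm. The magazine origin is ≈ (0.545, 0.184) and its yaw 11.2°, and all the features agree within 2 mm. Next I'll bring the shut fingers down in front of the bar.

```bash
python3 -m inch '[{"tx":-4,"ty":-1.3,"tz":0,"ax":0,"ay":0,"az":0},{"tx":0,"ty":0,"tz":-5.5,"ax":0,"ay":0,"az":0},{"tx":0,"ty":0,"tz":-5.5,"ax":0,"ay":0,"az":0},{"tx":0,"ty":0,"tz":-5.0,"ax":0,"ay":0,"az":0},{"tx":0,"ty":0,"tz":0,"ax":0,"ay":0,"az":0}]' 0 30
cat > w.py <<'E'
from h import *
th=np.radians(11.17);e=np.array([np.cos(th),np.sin(th)]);n=np.array([-e[1],e[0]]);o=np.array([.5447,.1837])
def where():
    st=read_state();p=st['tcp_pos'];d=p[:2]-o;yaw=Ro.from_quat(st['ee_rot']).as_euler('ZYX',degrees=True)
    print('t %.2f mag x %.1f y %.1f z %.1f mm'%(st['t'],d@e*1e3,d@n*1e3,p[2]*1e3),'yaw',np.round(yaw,2),'F',np.round(st['force'],1),'along e %.1f'%(np.array(st['force'])[:2]@e),'w %.3f'%st['width'])
if __name__=='__main__': where()
E
python3 w.py
```

```text
t: 2.7
tcp_pos: [0.5047, 0.1668, 0.0849]
ee_rot: [0.996, 0.093, 0.003, 0.001]
force: [-0.2, -0.1, 0.5]
width: -0.001
t 2.70 mag x -42.6 y -8.8 z 84.9 mm yaw [ 10.66  -0.28 179.85] F [-0.2 -0.1  0.5] along e -0.2 w -0.001
```

```bash
python3 -m inch '[{"tx":-0.1,"ty":0.9,"tz":-1.5,"ax":0,"ay":0.3,"az":0.5},{"tx":0,"ty":0,"tz":-1.6,"ax":0,"ay":0,"az":0},{"tx":0,"ty":0,"tz":0,"ax":0,"ay":0,"az":0}]'; python3 w.py
```

```text
t: 3.08
tcp_pos: [0.506, 0.1761, 0.0563]
ee_rot: [0.995, 0.097, 0.002, 0.001]
force: [0.2, 0.0, -0.7]
width: 0.001
t 3.08 mag x -39.5 y 0.1 z 56.3 mm yaw [ 11.11  -0.26 179.89] F [ 0.2  0.  -0.7] along e 0.2 w 0.001
```

```bash
python3 -m inch '[{"tx":0.8,"ty":0.15,"tz":-0.3,"ax":0,"ay":0,"az":0},{"tx":1,"ty":0.2,"tz":0,"ax":0,"ay":0,"az":0},{"tx":1,"ty":0.2,"tz":0,"ax":0,"ay":0,"az":0},{"tx":1,"ty":0.2,"tz":0,"ax":0,"ay":0,"az":0},{"tx":1,"ty":0.2,"tz":0,"ax":0,"ay":0,"az":0},{"tx":1,"ty":0.2,"tz":0,"ax":0,"ay":0,"az":0},{"tx":1,"ty":0.2,"tz":0,"ax":0,"ay":0,"az":0}]'; python3 w.py
```

```text
t: 3.95
tcp_pos: [0.5792, 0.1902, 0.0544]
ee_rot: [0.995, 0.096, 0.003, 0.001]
force: [-2.6, -1.1, -0.1]
width: -0.0
t 3.95 mag x 35.1 y -0.3 z 54.4 mm yaw [ 11.07  -0.31 179.87] F [-2.6 -1.1 -0.1] along e -2.7 w -0.000
```

Pushing with about 2.7 N. I'll continue gently to the stop.

```bash
python3 -m inch '[{"tx":0.7,"ty":0.14,"tz":0,"ax":0,"ay":0,"az":0},{"tx":0.3,"ty":0.06,"tz":0,"ax":0,"ay":0,"az":0},{"tx":0.2,"ty":0.04,"tz":0,"ax":0,"ay":0,"az":0}]'; python3 w.py;  python3 -m inch '[{"tx":0.3,"ty":0.06,"tz":0,"ax":0,"ay":0,"az":0},{"tx":0.2,"ty":0.04,"tz":0,"ax":0,"ay":0,"az":0}]'; python3 w.py
```

```text
t: 4.32
tcp_pos: [0.5926, 0.1929, 0.0544]
ee_rot: [0.995, 0.096, 0.003, 0.001]
force: [-2.1, -1.2, 0.3]
width: -0.006
t 4.33 mag x 48.7 y -0.3 z 54.4 mm yaw [ 11.06  -0.33 179.87] F [-2.1 -1.2  0.3] along e -2.3 w -0.006
t: 4.58
tcp_pos: [0.5958, 0.1935, 0.0542]
ee_rot: [0.995, 0.097, 0.001, 0.002]
force: [-23.9, -7.3, 15.8]
width: -0.001
t 4.58 mag x 52.1 y -0.3 z 54.2 mm yaw [ 1.1080e+01 -1.0000e-01  1.7982e+02] F [-23.9  -7.3  15.8] along e -24.8 w -0.001
```

The cover hit its stop, with 25 N at x = 52 mm against 51 expected. I'll back off to magazine x ≈ 15 and come down towards the plate.

```bash
python3 -m inch '[{"tx":-0.6,"ty":-0.12,"tz":0,"ax":0,"ay":0,"az":0},{"tx":-1.5,"ty":-0.28,"tz":0,"ax":0,"ay":0,"az":0},{"tx":-1.4,"ty":-0.25,"tz":0,"ax":0,"ay":0,"az":0},{"tx":0,"ty":0,"tz":-1,"ax":0,"ay":0,"az":0},{"tx":0,"ty":0,"tz":0,"ax":0,"ay":0,"az":0}]'; python3 w.py
python3 - <<'E'
from h import *
st=read_state();s=snapshot('wrist')
cv2.imwrite('pics/w2.png',s['frame'][:,:,::-1])
E
```

```text
t: 5.2
tcp_pos: [0.5602, 0.1872, 0.0441]
ee_rot: [0.995, 0.097, 0.002, 0.001]
force: [-0.2, 0.2, -0.8]
width: -0.0
t 5.20 mag x 15.9 y 0.4 z 44.1 mm yaw [ 11.1   -0.22 179.84] F [-0.2  0.2 -0.8] along e -0.1 w -0.000
```

View pics/w2.png

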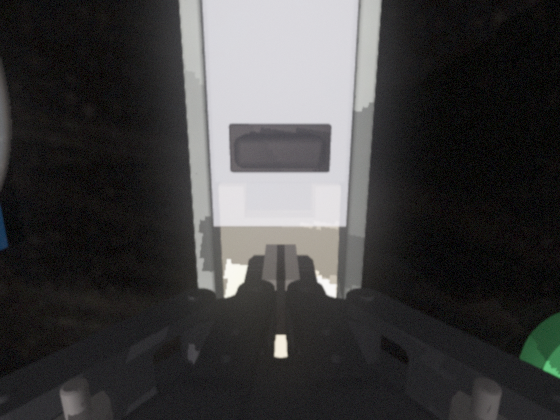

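The cover is back, its front edge at v≈226. The bare plate lies under the shut fingers at (281,265), between the cheeks. I'll press down in small steps.

```bash
python3 -m inch '[{"tx":0,"ty":0,"tz":-0.4,"ax":0,"ay":0,"az":0},{"tx":0,"ty":0,"tz":-0.15,"ax":0,"ay":0,"az":0},{"tx":0,"ty":0,"tz":-0.1,"ax":0,"ay":0,"az":0}]'; python3 w.py; python3 -m inch '[{"tx":0,"ty":0,"tz":-0.1,"ax":0,"ay":0,"az":0}]'; python3 w.py
```

```text
t: 5.62
tcp_pos: [0.5613, 0.1877, 0.038]
ee_rot: [0.995, 0.097, 0.003, 0.001]
force: [-6.0, -1.6, 22.4]
width: 0.001
t 5.62 mag x 17.1 y 0.7 z 38.0 mm yaw [ 11.09  -0.3  179.86] F [-6.  -1.6 22.4] along e -6.2 w 0.001
t: 5.75
tcp_pos: [0.5619, 0.188, 0.038]
ee_rot: [0.995, 0.097, 0.003, 0.001]
force: [-6.8, -3.1, 24.4]
width: -0.004
t 5.75 mag x 17.7 y 0.8 z 38.0 mm yaw [ 11.09  -0.37 179.86] F [-6.8 -3.1 24.4] along e -7.3 w -0.004
```

```bash
python3 -m inch '[{"tx":-0.3,"ty":-0.06,"tz":-0.03,"ax":0,"ay":0,"az":0},{"tx":-0.5,"ty":-0.1,"tz":-0.035,"ax":0,"ay":0,"az":0},{"tx":-0.5,"ty":-0.1,"tz":-0.035,"ax":0,"ay":0,"az":0}]'; python3 w.py; python3 -m inch '[{"tx":-0.5,"ty":-0.1,"tz":-0.035,"ax":0,"ay":0,"az":0},{"tx":-0.5,"ty":-0.1,"tz":-0.035,"ax":0,"ay":0,"az":0}]'; python3 w.py
python3 - <<'E'
from h import *
s=snapshot('wrist')
cv2.imwrite('pics/w3.png',s['frame'][:,:,::-1])
for n in ['scene']:
    s=snapshot(n);cv2.imwrite('pics/s3.png',cv2.resize(s['frame'][210:300,150:270,::-1],(800,600),interpolation=cv2.INTER_CUBIC))
E
```

```text
t: 6.12
tcp_pos: [0.55, 0.1859, 0.0381]
ee_rot: [0.995, 0.097, 0.005, 0.0]
force: [2.0, 1.2, 7.2]
width: -0.002
t 6.12 mag x 5.6 y 1.1 z 38.1 mm yaw [ 11.08  -0.56 179.89] F [2.  1.2 7.2] along e 2.2 w -0.002
t: 6.38
tcp_pos: [0.5403, 0.1842, 0.0381]
ee_rot: [0.995, 0.097, 0.006, 0.0]
force: [1.3, 0.2, 5.6]
width: 0.003
t 6.38 mag x -4.3 y 1.3 z 38.1 mm yaw [ 11.08  -0.7  179.91] F [1.3 0.2 5.6] along e 1.3 w 0.003
```

View pics/s3.png

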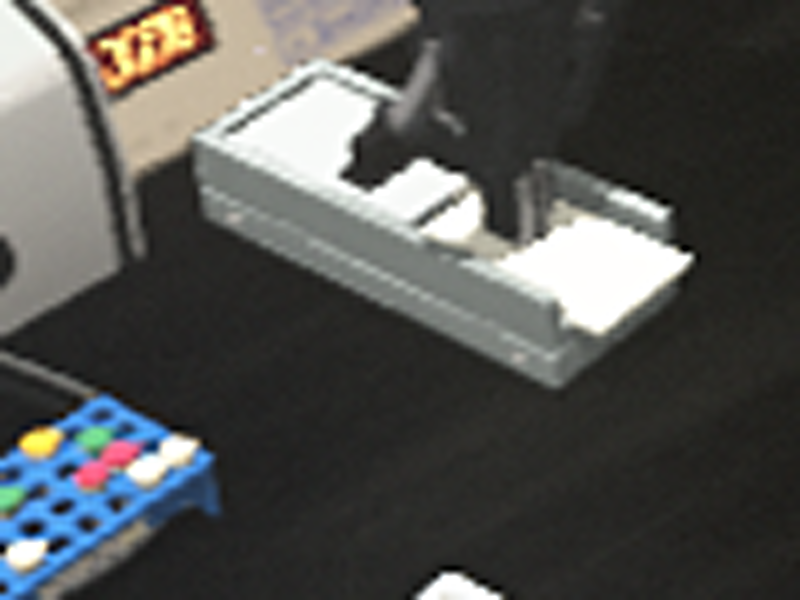

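The plate slides out flat over the lip, its front corners at crop (597,333) and (692,258). I'll measure the overhang.

```bash
cat >> w.py <<'E'
def mag(p): d=np.array(p)[:2]-o; return np.round([d@e*1e3,d@n*1e3],1)
E
python3 - <<'E'
from w import *
import pickle
s=pickle.load(open('scene.pkl','rb'))
q=lambda u,v,z:mag(ray(s,150+u*.15,210+v*.15,z))
print(q(597,333,.036),q(692,258,.036),'mag front cheek corners',q(563,305,.049),q(672,212,.049), q(557,388,0))
E
```

```text
[-70.3  29.2] [-70.  -29.2] mag front cheek corners [-59.7  35.6] [-55.6 -35.3] [-48.3  31.5]
```

```bash
python3 -m inch '[{"tx":-0.5,"ty":-0.11,"tz":-0.04,"ax":0,"ay":0,"az":0},{"tx":-0.5,"ty":-0.11,"tz":-0.04,"ax":0,"ay":0,"az":0},{"tx":-0.5,"ty":-0.11,"tz":-0.04,"ax":0,"ay":0,"az":0},{"tx":-0.2,"ty":-0.05,"tz":-0.02,"ax":0,"ay":0,"az":0},{"tx":0,"ty":0,"tz":0.3,"ax":0,"ay":0.3,"az":0}]'; python3 w.py
python3 -m inch '[{"tx":0,"ty":0,"tz":4,"ax":0,"ay":0.5,"az":0},{"tx":-3,"ty":-0.6,"tz":4,"ax":0,"ay":0,"az":0},{"tx":-3,"ty":-0.6,"tz":3,"ax":0,"ay":0,"az":0},{"tx":-1,"ty":-0.2,"tz":3,"ax":0,"ay":0,"az":0},{"tx":0,"ty":0,"tz":0,"ax":0,"ay":0,"az":0}]' 1 60; python3 w.py
python3 - <<'E'
from h import *
import pickle
st=read_state();s=snapshot('wrist');pickle.dump((st,s),open('w4.pkl','wb'))
cv2.imwrite('pics/w4.png',cv2.resize(s['frame'][:,:,::-1],(800,600),interpolation=cv2.INTER_CUBIC))
E
```

```text
t: 7.1
tcp_pos: [0.523, 0.1807, 0.041]
ee_rot: [0.995, 0.097, 0.005, -0.0]
force: [-0.1, -1.0, 1.0]
width: -0.001
t 7.10 mag x -21.9 y 1.3 z 41.0 mm yaw [ 11.1   -0.56 179.99] F [-0.1 -1.   1. ] along e -0.3 w -0.001
t: 7.72
tcp_pos: [0.4493, 0.1659, 0.1843]
ee_rot: [0.995, 0.097, -0.002, -0.001]
force: [1.0, 0.6, 0.4]
width: 1.001
t 7.72 mag x -97.0 y 1.0 z 184.3 mm yaw [  11.1     0.2  -179.91] F [1.  0.6 0.4] along e 1.1 w 1.001
```

View pics/w4.png

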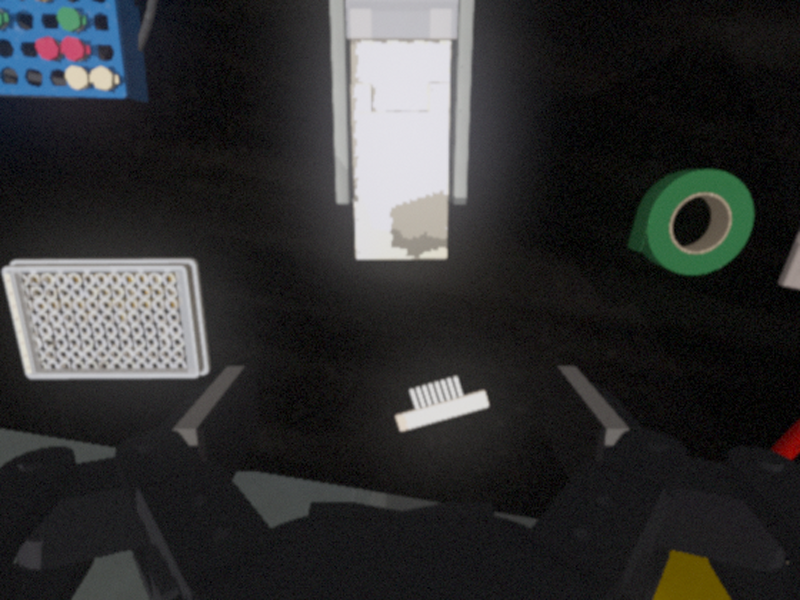

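The cover front is at v≈40 and still open. The plate overhangs the cheek ends (v≈203), with its front corners at (357,260) and (447,259) and its notch at (372–435, 82–110).

```bash
python3 - <<'E'
from w import *
import pickle
st,s=pickle.load(open('w4.pkl','rb'))
P=lambda u,v,z:mag(ray(s,u*.7,v*.7,z,st))
for nm,u,v,z in [('plFL',357,260,.038),('plFR',447,258.5,.038),('edgeL mid',355,215,.038),('edgeR mid',449,215,.038),('notch in L',373,110,.038),('notch in R',435,110,.038),('ear end',362,82,.038),('coverfront',405,40,.0445),('cheekL',342,203,.049),('cheekR',460,203,.049)]: print(nm,P(u,v,z))
E
```

```text
plFL [-88.4  27.5]
plFR [-87.4 -27.6]
edgeL mid [-61.  28.]
edgeR mid [-61.  -28.1]
notch in L [-2.2 16.4]
notch in R [ -2.2 -18.6]
ear end [12.4 22.3]
coverfront [32.1 -1.6]
cheekL [-53.1  34.2]
cheekR [-53.1 -33.1]
```

```bash
python3 -m inch '[{"tx":2.4,"ty":0.38,"tz":0,"ax":0,"ay":0,"az":0},{"tx":0,"ty":0,"tz":-3.5,"ax":0,"ay":0,"az":0},{"tx":0,"ty":0,"tz":-3.5,"ax":0,"ay":0,"az":0},{"tx":0,"ty":0,"tz":-3,"ax":0,"ay":0,"az":0},{"tx":0,"ty":0,"tz":0,"ax":0,"ay":0,"az":0}]' 1 60; python3 w.py
```

```text
t: 8.4
tcp_pos: [0.4726, 0.1689, 0.0758]
ee_rot: [0.995, 0.096, -0.006, -0.0]
force: [0.3, 0.2, -0.6]
width: 1.001
t 8.40 mag x -73.6 y -0.6 z 75.8 mm yaw [  11.06    0.68 -179.89] F [ 0.3  0.2 -0.6] along e 0.3 w 1.001
```

```bash
python3 -m inch '[{"tx":0.05,"ty":0.06,"tz":-2,"ax":0,"ay":-0.6,"az":0.1},{"tx":0,"ty":0,"tz":-2,"ax":0,"ay":0,"az":0},{"tx":0,"ty":0,"tz":-1.5,"ax":0,"ay":0,"az":0},{"tx":0,"ty":0,"tz":-0.6,"ax":0,"ay":0,"az":0},{"tx":0,"ty":0,"tz":0,"ax":0,"ay":0,"az":0}]' 1 60; python3 w.py
```

```text
t: 9.02
tcp_pos: [0.4749, 0.1703, 0.0155]
ee_rot: [0.995, 0.097, 0.0, -0.0]
force: [0.4, -0.3, 0.5]
width: 0.996
t 9.03 mag x -71.1 y 0.4 z 15.5 mm yaw [  11.15   -0.   -179.98] F [ 0.4 -0.3  0.5] along e 0.3 w 0.996
```

```bash
python3 -m inch '[{"tx":-0.17,"ty":-0.07,"tz":-0.2,"ax":0,"ay":0,"az":0},{"tx":0,"ty":0,"tz":0,"ax":0,"ay":0,"az":0}]' 1 50; python3 w.py; python3 -m inch '[{"tx":0,"ty":0,"tz":0,"ax":0,"ay":0,"az":0},{"tx":0,"ty":0,"tz":0,"ax":0,"ay":0,"az":0},{"tx":0,"ty":0,"tz":0,"ax":0,"ay":0,"az":0},{"tx":0,"ty":0,"tz":0,"ax":0,"ay":0,"az":0},{"tx":0,"ty":0,"tz":0,"ax":0,"ay":0,"az":0},{"tx":0,"ty":0,"tz":0,"ax":0,"ay":0,"az":0}]' 0.5 50; python3 w.py
```

```text
t: 9.28
tcp_pos: [0.4736, 0.1697, 0.0143]
ee_rot: [0.995, 0.097, 0.001, -0.0]
force: [0.8, 0.4, -0.1]
width: 0.994
t 9.28 mag x -72.4 y 0.0 z 14.3 mm yaw [ 1.1150e+01 -8.0000e-02 -1.7998e+02] F [ 0.8  0.4 -0.1] along e 0.9 w 0.994
t: 10.02
tcp_pos: [0.474, 0.1698, 0.015]
ee_rot: [0.995, 0.097, 0.001, -0.0]
force: [-0.9, -0.7, 1.2]
width: 0.636
t 10.03 mag x -72.0 y 0.0 z 15.0 mm yaw [ 1.1140e+01 -1.4000e-01 -1.7998e+02] F [-0.9 -0.7  1.2] along e -1.0 w 0.636
```

```bash
python3 -m inch '[{"tx":0,"ty":0,"tz":0.3,"ax":0,"ay":0,"az":0},{"tx":0,"ty":0,"tz":0.6,"ax":0,"ay":0,"az":0},{"tx":0,"ty":0,"tz":1,"ax":0,"ay":0,"az":0},{"tx":0,"ty":0,"tz":1.5,"ax":0,"ay":0,"az":0},{"tx":0,"ty":0,"tz":2,"ax":0,"ay":0,"az":0},{"tx":0,"ty":0,"tz":2,"ax":0,"ay":0,"az":0},{"tx":0,"ty":0,"tz":1.5,"ax":0,"ay":0,"az":0},{"tx":0,"ty":0,"tz":0,"ax":0,"ay":0,"az":0}]' 0.5 50; python3 w.py
python3 - <<'E'
from h import *
import pickle
st=read_state();s=snapshot('wrist');pickle.dump((st,s),open('w5.pkl','wb'))
s2=snapshot('scene')
a=cv2.resize(s['frame'][:,:,::-1],(480,360),interpolation=cv2.INTER_CUBIC)
b=cv2.resize(s2['frame'][170:290,150:267,::-1],(320,328),interpolation=cv2.INTER_CUBIC)
c=np.zeros((360,800,3),np.uint8);c[:,:480]=a;c[:328,480:]=b
cv2.imwrite('pics/w5.png',c)
E
```

```text
t: 11.02
tcp_pos: [0.4742, 0.1699, 0.1111]
ee_rot: [0.995, 0.097, 0.002, -0.0]
force: [-0.9, 0.2, -1.1]
width: 0.637
t 11.03 mag x -71.9 y 0.1 z 111.1 mm yaw [  11.16   -0.25 -179.99] F [-0.9  0.2 -1.1] along e -0.8 w 0.637
```

View pics/w5.png

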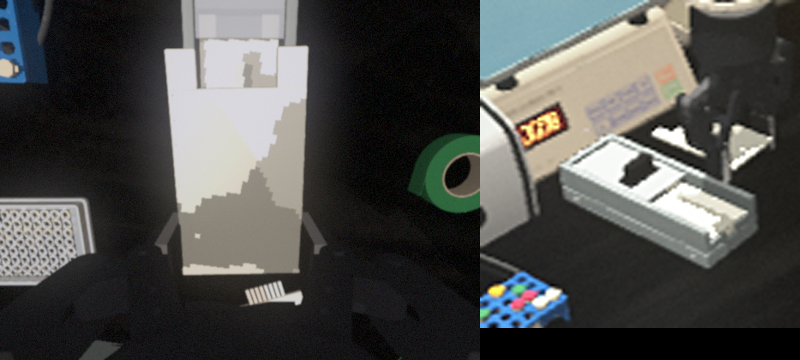

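The plate is held by its long edges at the overhang and lifted, with the remaining plates still in the magazine and the cover open. I'll measure its pose in the hand from the ear ends at (165,49), (308,47) and the far end at (183,275), (299,273).

```bash
python3 - <<'E'
from w import *
import pickle
st,s=pickle.load(open('w5.pkl','rb'))
R=Ro.from_quat(st['ee_rot'])
k=560/480
pts={'earL':(165,49),'earR':(308,47),'endL':(183,275),'endR':(299,273),'notchL':(195,88),'notchR':(278,87),'earinL':(195,47),'earinR':(280,46)}
for dz in (.023,.020):
  Q={n:R.inv().apply(ray(s,u*k,v*k,st['tcp_pos'][2]+dz,st)-st['tcp_pos'])*1e3 for n,(u,v) in pts.items()}
  print(dz,{n:np.round(q[:2],1) for n,q in Q.items()}, 'w ear',round(Q['earL'][1]-Q['earR'][1],1),'w end',round(Q['endL'][1]-Q['endR'][1],1),'L',round(Q['earL'][0]-Q['endL'][0],1))
E
```

```text
0.023 {'earL': array([ 84. , -28.4]), 'earR': array([84.7, 26.5]), 'endL': array([-15. , -26.5]), 'endR': array([-13.9,  28.3]), 'notchL': array([ 69.6, -17.5]), 'notchR': array([70. , 15.5]), 'earinL': array([ 84.7, -16.9]), 'earinR': array([85.1, 15.8])} w ear -55.0 w end -54.8 L 99.0
0.02 {'earL': array([ 84.4, -29.2]), 'earR': array([85.2, 27.2]), 'endL': array([-17.1, -27.2]), 'endR': array([-15.9,  29. ]), 'notchL': array([ 69.7, -17.9]), 'notchR': array([70.1, 15.9]), 'earinL': array([ 85.2, -17.3]), 'earinR': array([85.5, 16.1])} w ear -56.3 w end -56.2 L 101.5
```

```bash
python3 -m inch '[{"tx":0.2,"ty":-1.5,"tz":0,"ax":0,"ay":0,"az":-0.5},{"tx":0.4,"ty":-3,"tz":0,"ax":0,"ay":0,"az":-1.1},{"tx":0.4,"ty":-3,"tz":0,"ax":0,"ay":0,"az":-1.1},{"tx":0.4,"ty":-3,"tz":0,"ax":0,"ay":0,"az":-1.1},{"tx":0.4,"ty":-3,"tz":0,"ax":0,"ay":0,"az":-1.1},{"tx":0.4,"ty":-3,"tz":0,"ax":0,"ay":0,"az":-1.1},{"tx":0.4,"ty":-3,"tz":0,"ax":0,"ay":0,"az":-1.1},{"tx":0.4,"ty":-3,"tz":0,"ax":0,"ay":0,"az":-1.1},{"tx":0.4,"ty":-3,"tz":0,"ax":0,"ay":0,"az":-1.1},{"tx":0.3,"ty":-2,"tz":0,"ax":0,"ay":0,"az":-0.7},{"tx":0.2,"ty":-1,"tz":0,"ax":0,"ay":0,"az":-0.3},{"tx":0,"ty":0,"tz":0,"ax":0,"ay":0,"az":0}]' 0.5 50; python3 w.py
```

```text
t: 12.62
tcp_pos: [0.5073, -0.1339, 0.1026]
ee_rot: [1.0, 0.001, -0.005, -0.001]
force: [0.2, 0.2, -0.8]
width: 0.636
t 12.62 mag x -98.2 y -304.3 z 102.6 mm yaw [ 9.0000e-02  5.9000e-01 -1.7993e+02] F [ 0.2  0.2 -0.8] along e 0.2 w 0.636
```

```bash
python3 -m inch '[{"tx":0.5,"ty":-0.9,"tz":0,"ax":0,"ay":-0.3,"az":0.1},{"tx":0.4,"ty":-0.7,"tz":0,"ax":0,"ay":-0.2,"az":0.1},{"tx":0,"ty":0,"tz":0,"ax":0,"ay":0,"az":0}]' 0.5 50; python3 w.py
python3 - <<'E'
from h import *
import pickle
st=read_state();s=snapshot('wrist');pickle.dump((st,s),open('w6.pkl','wb'))
cv2.imwrite('pics/w6.png',cv2.resize(s['frame'][:,100:460,::-1],(686,800),interpolation=cv2.INTER_CUBIC)[:600])
E
```

```text
t: 13.0
tcp_pos: [0.5171, -0.149, 0.1027]
ee_rot: [1.0, 0.004, -0.0, -0.001]
force: [0.1, -0.2, -0.8]
width: 0.64
t 13.00 mag x -91.5 y -321.1 z 102.7 mm yaw [ 4.9000e-01  5.0000e-02 -1.7991e+02] F [ 0.1 -0.2 -0.8] along e 0.1 w 0.640
```

View pics/w6.png

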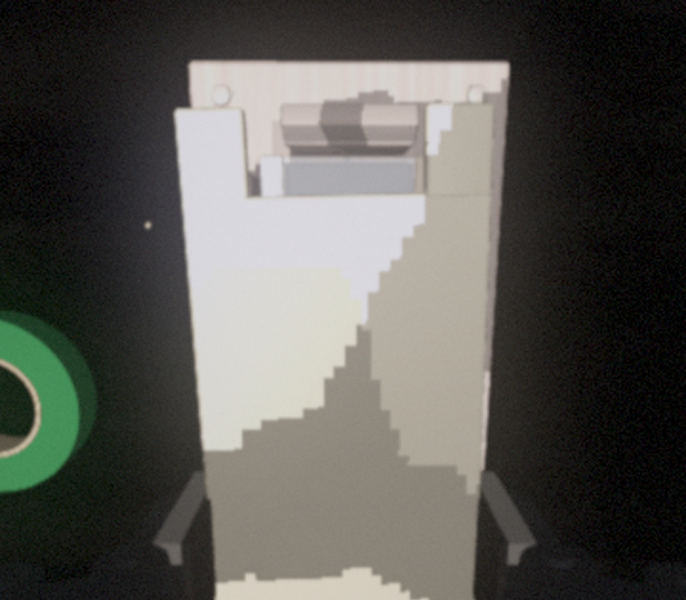

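```bash
python3 - <<'E'
from w import *
import pickle
st,s=pickle.load(open('w6.pkl','rb'))
P=lambda u,v,z:ray(s,100+u/1.905,v/1.905,z,st)[:2]*1e3
zt=st['tcp_pos'][2]+.023
for nm,u,v,z in [('baseL',190,62,.006),('baseR',509,62,.006),('glassendL',260,157,.032),('glassL inner',284,157,.030),('glassR inner',416,157,.030),('stop L bottom',290,150,.038),('stop R',414,147,.038),('stoptopL',282,104,.047),('stoptopR',418,104,.047),
 ('earL',176,109,zt),('earLin',244,107,zt),('earRin',427,104,zt),('earR',493,103,zt),('notchL',247,197,zt),('notchR',424,194,zt),('edgeL450',204,450,zt),('edgeR450',485,450,zt),('endL',215,600,zt),('endR',476,600,zt)]: print(nm,np.round(P(u,v,z),1))
print('tcp',st['tcp_pos'])
E
```

```text
baseL [633.9 -96.1]
baseR [ 634.8 -204.4]
glassendL [ 601.4 -122.4]
glassL inner [ 601.6 -129.8]
glassR inner [ 602.  -171.6]
stop L bottom [ 603.  -132.4]
stop R [ 604.2 -170. ]
stoptopL [ 614.4 -131. ]
stoptopR [ 614.8 -169.9]
earL [ 600.9 -120. ]
earLin [ 601.3 -131.8]
earRin [ 602.1 -163.3]
earR [ 602.3 -174.6]
notchL [ 586.5 -131.8]
notchR [ 587.3 -163.4]
edgeL450 [ 538.4 -121.9]
edgeR450 [ 539.  -177.5]
endL [ 504.6 -122.6]
endR [ 505.2 -177.9]
tcp [ 0.51713228 -0.14902771  0.10265119]
```

In the wrist view the plate is yawed about 1° relative to the jig. The plate's ear line falls 6 px over 317, while the base's rear edge is level. I'll turn by -1° and shift y by about -1.7 mm, and the x already fits. Then I'll descend to just above the guides.

```bash
python3 -m inch '[{"tx":0,"ty":-0.17,"tz":-1,"ax":0,"ay":0,"az":-0.9},{"tx":0,"ty":0,"tz":-1.5,"ax":0,"ay":0,"az":0},{"tx":0,"ty":0,"tz":-1.5,"ax":0,"ay":0,"az":0},{"tx":0,"ty":0,"tz":-1.0,"ax":0,"ay":0,"az":0},{"tx":0,"ty":0,"tz":0,"ax":0,"ay":0,"az":0}]' 0.5 50; python3 w.py
```

```text
t: 13.68
tcp_pos: [0.5161, -0.1495, 0.048]
ee_rot: [1.0, -0.003, -0.001, -0.001]
force: [-0.6, 0.4, -0.4]
width: 0.638
t 13.68 mag x -92.6 y -321.3 z 48.0 mm yaw [-4.0000e-01  1.6000e-01 -1.7985e+02] F [-0.6  0.4 -0.4] along e -0.5 w 0.638
```

```bash
python3 -m inch '[{"tx":0.09,"ty":-0.13,"tz":-0.7,"ax":0,"ay":-0.1,"az":-0.1},{"tx":0,"ty":0,"tz":0,"ax":0,"ay":0,"az":0}]' 0.5 50; python3 w.py
python3 - <<'E'
from h import *
import pickle
st=read_state();print(st['tcp_pos']);s=snapshot('wrist');pickle.dump((st,s),open('w7.pkl','wb'))
cv2.imwrite('pics/w7.png',cv2.resize(s['frame'][:220,150:410,::-1],(709,600),interpolation=cv2.INTER_CUBIC))
E
```

```text
t: 13.92
tcp_pos: [0.5174, -0.1509, 0.0408]
ee_rot: [1.0, -0.004, -0.0, -0.001]
force: [-0.6, 0.6, -0.7]
width: 0.634
t 13.93 mag x -91.6 y -323.0 z 40.8 mm yaw [-5.0000e-01  2.0000e-02 -1.7986e+02] F [-0.6  0.6 -0.7] along e -0.5 w 0.634
[ 0.51736907 -0.15088764  0.04082019]
```

View pics/w7.png

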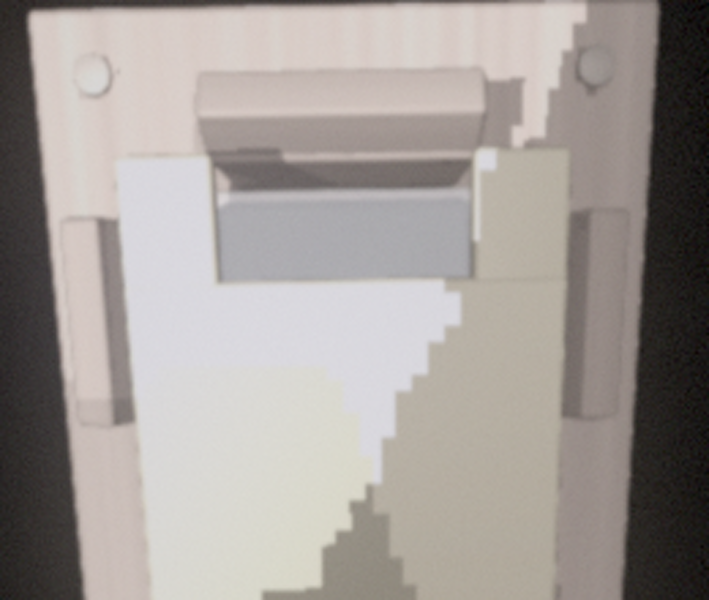

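```bash
python3 - <<'E'
from w import *
import pickle
st,s=pickle.load(open('w7.pkl','rb'))
P=lambda u,v,z:ray(s,150+u/2.727,v/2.727,z,st)[:2]*1e3
zt=st['tcp_pos'][2]+.023
def pr(nm,a,b,z):
    A,B=P(*a,z),P(*b,z);d=A-B;print(nm,np.round(A,1),np.round(B,1),'mid',np.round((A+B)/2,1),'len %.1f yaw %.2f'%(np.hypot(*d),np.degrees(np.arctan2(-d[0],d[1]))))
pr('base rear',(30,12),(657,1),.006)
pr('stop top rear',(200,75),(483,68),.049)
pr('stop flare front top',(203,117),(485,110),.047)
pr('guides top inner far',(98,218),(586,210),.047)
pr('guides top outer far',(63,218),(628,210),.047)
pr('guides near outer base',(80,424),(615,416),.038)
pr('glass end',(218,205),(470,193),.030)
pr('glass/spacer inner lines',(218,260),(472,255),.030)
pr('plate ears',(118,155),(569,150),zt)
pr('notch in',(218,283),(473,279),zt)
pr('plate 580',(150,580),(554,580),zt)
pr('plate 400',(137,400),(563,400),zt)
E
```

```text
base rear [633.8 -96.1] [ 634.5 -204.1] mid [ 634.1 -150.1] len 108.0 yaw 0.37
stop top rear [ 613.8 -131.7] [ 614.3 -169.2] mid [ 614.1 -150.4] len 37.5 yaw 0.77
stop flare front top [ 609.1 -131.5] [ 609.6 -169.9] mid [ 609.4 -150.7] len 38.4 yaw 0.80
guides top inner far [ 596.3 -116.1] [ 596.8 -184.3] mid [ 596.5 -150.2] len 68.2 yaw 0.40
guides top outer far [ 596.3 -111.2] [ 596.7 -190.2] mid [ 596.5 -150.7] len 78.9 yaw 0.28
guides near outer base [ 566.6 -108.4] [ 567.2 -192.7] mid [ 566.9 -150.6] len 84.4 yaw 0.42
glass end [ 599.7 -130.6] [ 601.1 -170. ] mid [ 600.4 -150.3] len 39.5 yaw 2.07
glass/spacer inner lines [ 591.5 -130.2] [ 591.9 -170.6] mid [ 591.7 -150.4] len 40.4 yaw 0.60
plate ears [ 601.8 -123.6] [ 601.8 -178. ] mid [ 601.8 -150.8] len 54.3 yaw 0.09
notch in [ 586.9 -135. ] [ 587.1 -166.8] mid [ 587.  -150.9] len 31.8 yaw 0.39
plate 580 [ 548.4 -123.9] [ 548.  -178.8] mid [ 548.2 -151.4] len 54.8 yaw -0.40
plate 400 [ 572.5 -123.9] [ 572.1 -178.8] mid [ 572.3 -151.3] len 54.9 yaw -0.44
```

Plate and jig now agree within 0.5 mm in both axes, with yaw about 0.5° for each. Lowering between the guides.

```bash
python3 -m inch '[{"tx":-0.03,"ty":0.04,"tz":-0.8,"ax":0,"ay":0,"az":0},{"tx":0,"ty":0,"tz":-0.8,"ax":0,"ay":0,"az":0},{"tx":0,"ty":0,"tz":0,"ax":0,"ay":0,"az":0}]' 0.5 50; python3 w.py; python3 -c "
from h import *;print(read_state()['tcp_pos'],read_state()['moment'])"
```

```text
t: 14.35
tcp_pos: [0.5185, -0.1503, 0.0257]
ee_rot: [1.0, -0.004, 0.001, -0.001]
force: [1.5, 1.7, -4.1]
width: 0.638
t 14.35 mag x -90.4 y -322.6 z 25.7 mm yaw [-4.800e-01 -1.600e-01 -1.799e+02] F [ 1.5  1.7 -4.1] along e 1.8 w 0.638
[ 0.51850307 -0.15025831  0.02572255] [ 0.05960804 -0.22710461 -0.07341764]
```

```bash
python3 -m inch '[{"tx":-0.15,"ty":-0.02,"tz":-0.3,"ax":0,"ay":0,"az":0},{"tx":0,"ty":0,"tz":-0.3,"ax":0,"ay":0,"az":0},{"tx":0,"ty":0,"tz":0,"ax":0,"ay":0,"az":0}]' 0.5 50; python3 w.py; python3 -c "
from h import *;print(read_state()['tcp_pos'],read_state()['moment'])"
```

```text
t: 14.72
tcp_pos: [0.5201, -0.1502, 0.022]
ee_rot: [1.0, -0.004, 0.004, -0.0]
force: [-1.1, -1.0, -7.1]
width: 0.639
t 14.72 mag x -88.8 y -322.8 z 22.0 mm yaw [  -0.4    -0.51 -179.99] F [-1.1 -1.  -7.1] along e -1.3 w 0.639
[ 0.52007558 -0.15019013  0.02196192] [0.0557582  0.04080364 0.15490489]
```

```bash
python3 - <<'E'
from h import *
for i in range(3):
    st=read_state();print(np.round(st['joint_positions'],3),np.round(st['dq'],3),np.round(st['force'],1),np.round(st['moment'],2),np.round(st['tcp_pos'],4),np.round(st['joint_torque'],1))
    snapshot('wrist')
E
```

```text
[ 0.524  0.592 -0.373  1.956  0.341  0.646 -1.641] [-0.001 -0.003  0.001  0.     0.    -0.001 -0.   ] [-1.1 -1.  -7.1] [0.06 0.04 0.15] [ 0.5201 -0.1502  0.022 ] [ -0.1 -87.9  -8.7 -30.   -0.1  -0.   -0.2]
[ 0.524  0.592 -0.373  1.956  0.341  0.646 -1.641] [ 0.002  0.001 -0.002 -0.002 -0.002  0.001  0.   ] [-0.8 -0.3  5.2] [0.23 0.12 0.27] [ 0.52   -0.1502  0.0219] [  0.2 -82.7  -7.5 -27.   -0.    0.2  -0.2]
[ 0.524  0.592 -0.373  1.956  0.341  0.646 -1.641] [ 0.003 -0.    -0.001 -0.002 -0.002  0.001  0.001] [-0.4 -0.3  5. ] [0.18 0.05 0.19] [ 0.52   -0.1502  0.0219] [  0.2 -82.   -7.3 -27.    0.   -0.1  -0.2]
```

The tool drifted +x by 3 mm while lowering, so the ears are probably touching the stop's flare. I'll raise a little, correct x and pitch, and lower in smaller checked steps.

```bash
python3 -m inch '[{"tx":0,"ty":0,"tz":0.8,"ax":0,"ay":0,"az":0},{"tx":0,"ty":0,"tz":0,"ax":0,"ay":0,"az":0}]' 0.5 50; python3 w.py; python3 -m inch '[{"tx":-0.25,"ty":-0.03,"tz":0.1,"ax":0,"ay":0.4,"az":0},{"tx":0,"ty":0,"tz":0,"ax":0,"ay":0,"az":0}]' 0.5 50; python3 w.py; python3 -c "
from h import *;print(read_state()['tcp_pos'],read_state()['moment'])"
```

```text
t: 15.12
tcp_pos: [0.5186, -0.1503, 0.0288]
ee_rot: [1.0, -0.004, 0.003, -0.001]
force: [0.8, 0.0, -1.2]
width: 0.634
t 15.12 mag x -90.3 y -322.6 z 28.8 mm yaw [  -0.44   -0.33 -179.94] F [ 0.8  0.  -1.2] along e 0.8 w 0.634
t: 15.38
tcp_pos: [0.516, -0.1506, 0.0299]
ee_rot: [1.0, -0.004, -0.001, -0.001]
force: [-0.3, 0.1, -0.2]
width: 0.636
t 15.38 mag x -92.9 y -322.4 z 29.9 mm yaw [-4.5000e-01  8.0000e-02 -1.7994e+02] F [-0.3  0.1 -0.2] along e -0.3 w 0.636
[ 0.51602001 -0.15061712  0.02992095] [-0.02264055  0.03882893 -0.00127965]
```

```bash
python3 - <<'E'
from h import *
import pickle
st7,s7=pickle.load(open('w7.pkl','rb'));st=read_state();s=snapshot('wrist');pickle.dump((st,s),open('w8.pkl','wb'))
for nm,q in (('w7',s7),('now',s)):
    g=cv2.GaussianBlur(cv2.cvtColor(q['frame'],cv2.COLOR_RGB2GRAY).astype(float),(0,0),1)
    gy=np.abs(np.diff(g,axis=0));gx=np.abs(np.diff(g,axis=1))
    pk=lambda a,lo,hi:(lo+int(np.argmax(a[lo:hi])),round(a[lo:hi].max(),1))
    print(nm,'notch rows',[pk(gy[:,c],97,110) for c in (240,260,280,300,315)],'left',[pk(gx[r],185,215) for r in (120,160,200,240)],'right',[pk(gx[r],345,370) for r in (120,160,200,240)],'ear',[pk(gy[:,c],50,64) for c in (200,215,340,350)])
E
```

```text
w7 notch rows [(103, np.float64(12.3)), (103, np.float64(13.8)), (102, np.float64(13.1)), (101, np.float64(13.3)), (106, np.float64(11.6))] left [(196, np.float64(22.8)), (200, np.float64(7.7)), (203, np.float64(7.9)), (206, np.float64(16.1))] right [(356, np.float64(19.3)), (354, np.float64(7.2)), (352, np.float64(7.7)), (356, np.float64(6.5))] ear [(57, np.float64(4.9)), (57, np.float64(4.6)), (52, np.float64(9.7)), (54, np.float64(8.2))]
now notch rows [(105, np.float64(13.9)), (104, np.float64(13.0)), (104, np.float64(13.3)), (103, np.float64(13.7)), (107, np.float64(12.4))] left [(195, np.float64(24.6)), (198, np.float64(7.0)), (202, np.float64(5.7)), (204, np.float64(10.7))] right [(353, np.float64(16.2)), (353, np.float64(5.6)), (351, np.float64(5.2)), (351, np.float64(13.6))] ear [(59, np.float64(5.9)), (59, np.float64(4.5)), (53, np.float64(17.3)), (57, np.float64(7.2))]
```

```bash
python3 -m inch '[{"tx":0,"ty":-0.03,"tz":-0.3,"ax":0,"ay":0.05,"az":0},{"tx":0,"ty":0,"tz":-0.3,"ax":0,"ay":0.05,"az":0}]' 0.5 50; python3 w.py; python3 -c "
from h import *;print(read_state()['tcp_pos'],read_state()['moment'])"
```

```text
t: 15.68
tcp_pos: [0.5172, -0.1507, 0.0261]
ee_rot: [1.0, -0.004, -0.001, 0.0]
force: [-25.5, 3.4, 78.7]
width: 0.639
t 15.68 mag x -91.8 y -322.8 z 26.1 mm yaw [-4.3e-01  8.0e-02  1.8e+02] F [-25.5   3.4  78.7] along e -24.4 w 0.639
[ 0.51717664 -0.15072798  0.02613847] [2.9961085  5.41931109 0.70653259]
```

The force jumped to 79 N. The moments point to the left fingertip landing on the edge of the glass and spacers. The tips reach about 13 mm below the plate and the glass is exactly as wide as the plate, so the grip is too deep.

To fix it, I'll raise, move back about 32 mm so the fingers clear the glass end, and lay the plate two-thirds onto the spacers. Then I'll regrip shallower with the tips near its underside and carry it forward.

```bash
python3 -m inch '[{"tx":0,"ty":0,"tz":1.4,"ax":0,"ay":0,"az":0},{"tx":-1.2,"ty":0,"tz":0.3,"ax":0,"ay":0,"az":0},{"tx":-1.2,"ty":0,"tz":0,"ax":0,"ay":0,"az":0},{"tx":-0.7,"ty":0,"tz":0,"ax":0,"ay":0,"az":0},{"tx":0,"ty":0,"tz":0,"ax":0,"ay":0,"az":0}]' 0.5 50; python3 w.py
cat > ed.py <<'E'
from h import *
import sys
s=snapshot('wrist');q=s;st=read_state();print(st['tcp_pos'])
g=cv2.GaussianBlur(cv2.cvtColor(q['frame'],cv2.COLOR_RGB2GRAY).astype(float),(0,0),1)
gy=np.abs(np.diff(g,axis=0));gx=np.abs(np.diff(g,axis=1))
pk=lambda a,lo,hi:(lo+int(np.argmax(a[lo:hi])),int(a[lo:hi].max()))
print('notch rows',[pk(gy[:,c],97,110) for c in (240,260,280,300,315)],'left',[pk(gx[r],185,215) for r in (120,160,200,240)],'right',[pk(gx[r],345,370) for r in (120,160,200,240)],'ear',[pk(gy[:,c],50,64) for c in (200,215,340,350)])
cv2.imwrite('pics/%s'%sys.argv[1],s['frame'][:,:,::-1])
E
python3 ed.py e1.png
```

```text
t: 16.3
tcp_pos: [0.4829, -0.1507, 0.0426]
ee_rot: [1.0, -0.004, -0.001, -0.0]
force: [0.3, -0.4, -1.1]
width: 0.636
t 16.30 mag x -125.4 y -316.1 z 42.6 mm yaw [-4.4e-01  1.5e-01  1.8e+02] F [ 0.3 -0.4 -1.1] along e 0.2 w 0.636
[ 0.48320275 -0.15074477  0.04261162]
notch rows [(105, 14), (104, 12), (104, 13), (103, 13), (104, 15)] left [(196, 3), (199, 5), (202, 3), (204, 22)] right [(353, 6), (353, 5), (351, 5), (351, 34)] ear [(58, 18), (59, 3), (51, 13), (56, 20)]
```

```bash
python3 -m inch '[{"tx":-0.05,"ty":0,"tz":-0.8,"ax":0,"ay":0.02,"az":0},{"tx":-0.05,"ty":0,"tz":-0.8,"ax":0,"ay":0.05,"az":0},{"tx":-0.03,"ty":0,"tz":-0.6,"ax":0,"ay":0.05,"az":0},{"tx":0,"ty":0,"tz":0,"ax":0,"ay":0,"az":0}]' 0.5 50; python3 w.py; python3 -c "
from h import *;print(read_state()['tcp_pos'],read_state()['moment'])"
```

```text
t: 16.85
tcp_pos: [0.4821, -0.1504, 0.0183]
ee_rot: [1.0, -0.004, -0.003, -0.0]
force: [-0.6, -0.0, -0.1]
width: 0.638
t 16.85 mag x -126.1 y -315.7 z 18.3 mm yaw [  -0.42    0.3  -179.97] F [-0.6 -0.  -0.1] along e -0.6 w 0.638
[ 0.48213843 -0.15043261  0.01828235] [-0.03993611  0.03603357  0.06662828]
```

```bash
python3 -m inch '[{"tx":0.05,"ty":0,"tz":-0.25,"ax":0,"ay":-0.25,"az":0},{"tx":0,"ty":0,"tz":-0.1,"ax":0,"ay":0,"az":0}]' 0.5 50; python3 w.py;python3 -m inch '[{"tx":0,"ty":0,"tz":-0.1,"ax":0,"ay":0,"az":0}]' 0.5 50; python3 w.py; python3 -m inch '[{"tx":0,"ty":0,"tz":-0.1,"ax":0,"ay":0,"az":0}]' 0.5 50; python3 w.py
```

```text
t: 17.1
tcp_pos: [0.4829, -0.1504, 0.0147]
ee_rot: [1.0, -0.004, -0.0, -0.0]
force: [-0.9, 0.5, 1.2]
width: 0.635
t 17.10 mag x -125.3 y -315.8 z 14.7 mm yaw [-4.1000e-01  1.0000e-02 -1.7997e+02] F [-0.9  0.5  1.2] along e -0.8 w 0.635
t: 17.23
tcp_pos: [0.4831, -0.1504, 0.0139]
ee_rot: [1.0, -0.004, 0.0, -0.0]
force: [-0.4, 0.1, 1.7]
width: 0.635
t 17.23 mag x -125.2 y -315.9 z 13.9 mm yaw [-4.1000e-01 -1.0000e-02 -1.7997e+02] F [-0.4  0.1  1.7] along e -0.4 w 0.635
t: 17.35
tcp_pos: [0.4832, -0.1504, 0.013]
ee_rot: [1.0, -0.004, 0.0, -0.0]
force: [-2.6, 1.3, 8.4]
width: 0.635
t 17.35 mag x -125.0 y -315.9 z 13.0 mm yaw [-4.1000e-01 -3.0000e-02 -1.7998e+02] F [-2.6  1.3  8.4] along e -2.3 w 0.635
```

Contact came at TCP z = 13 mm, as predicted. I'll release, rise 13 mm, and regrip with the tips at the underside.

```bash
python3 -m inch '[{"tx":0,"ty":0,"tz":0.02,"ax":0,"ay":0,"az":0},{"tx":0,"ty":0,"tz":0.02,"ax":0,"ay":0,"az":0},{"tx":0,"ty":0,"tz":0,"ax":0,"ay":0,"az":0},{"tx":0,"ty":0,"tz":0,"ax":0,"ay":0,"az":0}]' 0.9 40; python3 -m inch '[{"tx":0.05,"ty":0,"tz":0.7,"ax":0,"ay":0,"az":0},{"tx":0.1,"ty":0,"tz":0.5,"ax":0,"ay":0,"az":0},{"tx":0,"ty":0,"tz":0,"ax":0,"ay":0,"az":0}]' 0.9 40; python3 w.py;python3 ed.py e2.png
```

```text
t: 17.85
tcp_pos: [0.4832, -0.1506, 0.0135]
ee_rot: [1.0, -0.004, 0.0, -0.0]
force: [0.5, 0.1, -0.7]
width: 0.899
t: 18.23
tcp_pos: [0.4851, -0.1506, 0.0266]
ee_rot: [1.0, -0.004, 0.001, -0.0]
force: [0.1, 0.0, -0.5]
width: 0.897
t 18.23 mag x -123.3 y -316.4 z 26.6 mm yaw [-4.2e-01 -6.0e-02 -1.8e+02] F [ 0.1  0.  -0.5] along e 0.1 w 0.897
[ 0.48489769 -0.15055942  0.0264116 ]
notch rows [(109, 13), (109, 13), (109, 12), (108, 14), (108, 14)] left [(205, 1), (208, 5), (187, 24), (190, 22)] right [(348, 8), (346, 8), (345, 6), (345, 2)] ear [(56, 0), (50, 0), (63, 0), (61, 2)]
```

```bash
python3 -m inch '[{"tx":0,"ty":0,"tz":0,"ax":0,"ay":0,"az":0},{"tx":0,"ty":0,"tz":0,"ax":0,"ay":0,"az":0},{"tx":0,"ty":0,"tz":0,"ax":0,"ay":0,"az":0},{"tx":0,"ty":0,"tz":0,"ax":0,"ay":0,"az":0},{"tx":0,"ty":0,"tz":0,"ax":0,"ay":0,"az":0}]' 0.5 50; python3 w.py; python3 -m inch '[{"tx":0,"ty":0,"tz":0.2,"ax":0,"ay":0,"az":0},{"tx":0,"ty":0,"tz":0.2,"ax":0,"ay":0,"az":0},{"tx":0,"ty":0,"tz":0,"ax":0,"ay":0,"az":0}]' 0.5 50; python3 w.py;python3 ed.py e3.png;python3 - <<'E'
from h import *
import pickle
st=read_state();s=snapshot('wrist');pickle.dump((st,s),open('w9.pkl','wb'));print(st['tcp_pos'])
cv2.imwrite('pics/w9.png',cv2.resize(s['frame'][:300,130:430,::-1],(600,600),interpolation=cv2.INTER_CUBIC))
E
```

```text
t: 18.9
tcp_pos: [0.4849, -0.1506, 0.0267]
ee_rot: [1.0, -0.004, 0.0, 0.0]
force: [-1.3, 1.2, 4.8]
width: 0.632
t 18.90 mag x -123.4 y -316.4 z 26.7 mm yaw [-4.1000e-01 -4.0000e-02  1.7999e+02] F [-1.3  1.2  4.8] along e -1.0 w 0.632
t: 19.27
tcp_pos: [0.4847, -0.1505, 0.0306]
ee_rot: [1.0, -0.004, 0.0, -0.0]
force: [0.0, 0.4, -0.6]
width: 0.631
t 19.27 mag x -123.6 y -316.2 z 30.6 mm yaw [-4.1000e-01 -1.0000e-02 -1.7999e+02] F [ 0.   0.4 -0.6] along e 0.1 w 0.631
[ 0.48463835 -0.15049324  0.0305569 ]
notch rows [(109, 13), (109, 12), (108, 14), (108, 13), (107, 12)] left [(206, 2), (209, 4), (211, 17), (214, 15)] right [(348, 10), (347, 7), (345, 8), (345, 19)] ear [(50, 0), (63, 7), (63, 2), (63, 3)]
[ 0.48463835 -0.15049324  0.0305569 ]
```

View pics/w9.png

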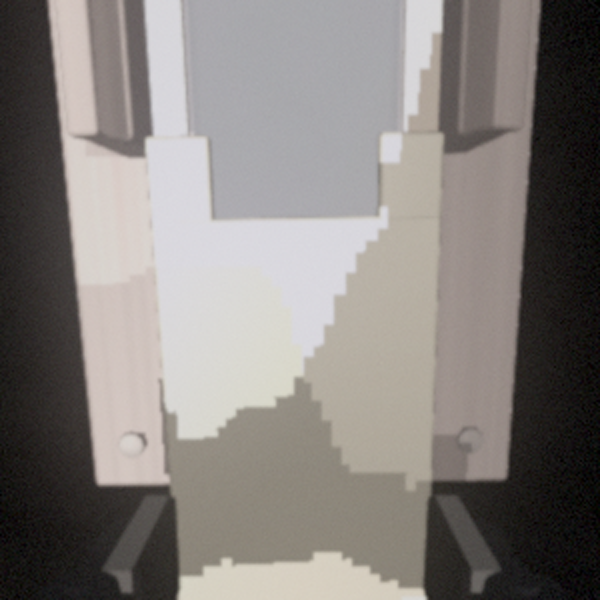

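The regripped plate hangs flat from the fingertips, its ears at (146–207,136) and (379–443,133) with the guides on both sides. I'll compute the final carry from this frame.

```bash
python3 - <<'E'
from w import *
import pickle
st,s=pickle.load(open('w9.pkl','rb'))
P=lambda u,v,z:ray(s,130+u/2,v/2,z,st)[:2]*1e3
zt=st['tcp_pos'][2]+.0095
def pr(nm,a,b,z):
    A,B=P(*a,z),P(*b,z);d=A-B;print(nm,np.round(A,1),np.round(B,1),'mid',np.round((A+B)/2,1),'len %.1f yaw %.2f'%(np.hypot(*d),np.degrees(np.arctan2(-d[0],d[1]))))
pr('base front',(97,486),(508,480),.006)
pr('screws',(132,443),(470,438),.008)
pr('guide near end outer',(70,135),(521,128),.047)
pr('spacer inner',(187,100),(403,100),.032)
pr('spacer inner far',(186,20),(404,20),.032)
pr('spacer outer',(152,120),(442,120),.032)
pr('ears',(146,137),(443,133),zt)
pr('ears in',(209,136),(379,133),zt)
pr('notch',(212,219),(379,217),zt)
pr('edge 300',(158,300),(438,300),zt)
pr('edge 580',(178,580),(427,580),zt)
E
```

```text
base front [485.1 -97. ] [ 486.1 -206. ] mid [ 485.6 -151.5] len 109.0 yaw 0.56
screws [ 497.6 -107.7] [ 498.5 -194.7] mid [ 498.  -151.2] len 87.1 yaw 0.55
guide near end outer [ 566.6 -111.3] [ 567.2 -190. ] mid [ 566.9 -150.7] len 78.7 yaw 0.45
spacer inner [ 574.7 -129.7] [ 574.4 -171.4] mid [ 574.6 -150.6] len 41.7 yaw -0.38
spacer inner far [ 588.5 -130.2] [ 588.3 -171.2] mid [ 588.4 -150.7] len 40.9 yaw -0.39
spacer outer [ 571.2 -122.7] [ 570.8 -179.2] mid [ 571.  -150.9] len 56.4 yaw -0.38
ears [ 567.1 -123.1] [ 567.4 -177.9] mid [ 567.2 -150.5] len 54.8 yaw 0.34
ears in [ 567.2 -134.7] [ 567.5 -166.1] mid [ 567.3 -150.4] len 31.3 yaw 0.56
notch [ 552.5 -134.7] [ 552.6 -166.4] mid [ 552.5 -150.6] len 31.7 yaw 0.29
edge 300 [ 537.3 -123.5] [ 536.9 -178.4] mid [ 537.1 -150.9] len 54.9 yaw -0.36
edge 580 [ 476.2 -124.1] [ 475.9 -178.8] mid [ 476.1 -151.5] len 54.8 yaw -0.32
```

```bash
python3 -m inch '[{"tx":0.6,"ty":0,"tz":0.05,"ax":0,"ay":0,"az":0},{"tx":0.8,"ty":0,"tz":0,"ax":0,"ay":0,"az":0},{"tx":0.8,"ty":0,"tz":0,"ax":0,"ay":0,"az":0},{"tx":0.7,"ty":0,"tz":0,"ax":0,"ay":0,"az":0},{"tx":0.3,"ty":0,"tz":0,"ax":0,"ay":0,"az":0},{"tx":0,"ty":0,"tz":0,"ax":0,"ay":0,"az":0}]' 0.5 50; python3 w.py; python3 ed.py e4.png
```

```text
t: 20.12
tcp_pos: [0.5193, -0.1503, 0.0308]
ee_rot: [1.0, -0.003, 0.0, -0.0]
force: [-0.8, -0.7, -0.7]
width: 0.634
t 20.12 mag x -89.6 y -322.8 z 30.8 mm yaw [  -0.4    -0.   -179.98] F [-0.8 -0.7 -0.7] along e -0.9 w 0.634
[ 0.51919184 -0.15031042  0.03081073]
notch rows [(109, 13), (109, 12), (108, 14), (108, 13), (108, 12)] left [(205, 30), (186, 17), (212, 12), (214, 16)] right [(349, 25), (347, 7), (345, 8), (345, 12)] ear [(62, 0), (56, 0), (61, 15), (50, 0)]
```

```bash
python3 -m inch '[{"tx":-0.05,"ty":-0.02,"tz":-0.2,"ax":0,"ay":0,"az":0},{"tx":-0.02,"ty":0,"tz":-0.1,"ax":0,"ay":0,"az":0}]' 0.5 50; python3 w.py; python3 -c "
from h import *;print(read_state()['tcp_pos'],read_state()['moment'])"; python3 -m inch '[{"tx":0,"ty":0,"tz":-0.08,"ax":0,"ay":0,"az":0},{"tx":0,"ty":0,"tz":0,"ax":0,"ay":0,"az":0}]' 0.5 50; python3 w.py; python3 -c "
from h import *;print(read_state()['tcp_pos'],read_state()['moment'])"
```

```text
t: 20.42
tcp_pos: [0.5185, -0.1506, 0.028]
ee_rot: [1.0, -0.004, 0.0, -0.0]
force: [-1.6, 0.2, 12.1]
width: 0.63
t 20.43 mag x -90.5 y -322.9 z 28.0 mm yaw [-4.1000e-01 -3.0000e-02 -1.7999e+02] F [-1.6  0.2 12.1] along e -1.5 w 0.630
[ 0.51849523 -0.15062357  0.02799378] [0.48250473 0.39063532 0.06999413]
t: 20.68
tcp_pos: [0.5186, -0.1507, 0.0282]
ee_rot: [1.0, -0.004, 0.001, 0.0]
force: [-3.7, 0.5, 6.5]
width: 0.628
t 20.68 mag x -90.4 y -323.0 z 28.2 mm yaw [-4.1000e-01 -6.0000e-02  1.7998e+02] F [-3.7  0.5  6.5] along e -3.5 w 0.628
[ 0.51861089 -0.15066585  0.02819526] [0.41879953 0.6915575  0.05253452]
```

Contact came 1.3 mm early and on the left side, so a fingertip still catches the glass edge. I'll go back once more, set the plate down, regrip about 2 mm higher and return.

```bash
python3 -m inch '[{"tx":0,"ty":0,"tz":0.25,"ax":0,"ay":0,"az":0},{"tx":-0.6,"ty":0,"tz":0.1,"ax":0,"ay":0,"az":0},{"tx":-0.8,"ty":0,"tz":0,"ax":0,"ay":0,"az":0},{"tx":-0.8,"ty":0,"tz":0,"ax":0,"ay":0,"az":0},{"tx":-0.7,"ty":0,"tz":0,"ax":0,"ay":0,"az":0},{"tx":-0.4,"ty":0,"tz":0,"ax":0,"ay":0,"az":0},{"tx":0,"ty":0,"tz":0,"ax":0,"ay":0,"az":0}]' 0.5 50; python3 w.py; python3 -c "
from h import *;print(read_state()['tcp_pos'],read_state()['moment'])"
```

```text
t: 21.55
tcp_pos: [0.4821, -0.1509, 0.0316]
ee_rot: [1.0, -0.004, 0.0, 0.0]
force: [0.6, 0.5, -1.0]
width: 0.632
t 21.55 mag x -126.2 y -316.1 z 31.6 mm yaw [-4.3000e-01 -1.0000e-02  1.7997e+02] F [ 0.6  0.5 -1. ] along e 0.6 w 0.632
[ 0.48213751 -0.1508717   0.03161663] [-0.03510491 -0.00518745  0.01573418]
```

```bash
python3 -m inch '[{"tx":0,"ty":0.02,"tz":-0.25,"ax":0,"ay":0,"az":0},{"tx":0,"ty":0,"tz":-0.12,"ax":0,"ay":0,"az":0}]' 0.5 50; python3 w.py;python3 -m inch '[{"tx":0,"ty":0,"tz":-0.08,"ax":0,"ay":0,"az":0}]' 0.5 50; python3 w.py; python3 -m inch '[{"tx":0,"ty":0,"tz":-0.06,"ax":0,"ay":0,"az":0}]' 0.5 50; python3 w.py
```

```text
t: 21.8
tcp_pos: [0.4826, -0.1507, 0.0278]
ee_rot: [1.0, -0.004, 0.0, 0.0]
force: [0.2, 0.1, -1.0]
width: 0.632
t 21.80 mag x -125.7 y -316.0 z 27.8 mm yaw [-4.3000e-01 -4.0000e-02  1.7997e+02] F [ 0.2  0.1 -1. ] along e 0.2 w 0.632
t: 21.92
tcp_pos: [0.4827, -0.1506, 0.0268]
ee_rot: [1.0, -0.004, 0.0, 0.0]
force: [-1.1, 0.1, 2.8]
width: 0.63
t 21.93 mag x -125.6 y -315.9 z 26.8 mm yaw [-4.2000e-01 -4.0000e-02  1.7997e+02] F [-1.1  0.1  2.8] along e -1.1 w 0.630
t: 22.05
tcp_pos: [0.4827, -0.1506, 0.0263]
ee_rot: [1.0, -0.004, 0.0, 0.0]
force: [-3.4, 0.8, 8.9]
width: 0.631
t 22.05 mag x -125.5 y -316.0 z 26.3 mm yaw [-4.2000e-01 -4.0000e-02  1.7997e+02] F [-3.4  0.8  8.9] along e -3.2 w 0.631
```

```bash
python3 -m inch '[{"tx":0,"ty":0,"tz":0.02,"ax":0,"ay":0,"az":0},{"tx":0,"ty":0,"tz":0.05,"ax":0,"ay":0,"az":0},{"tx":0,"ty":0,"tz":0.1,"ax":0,"ay":0,"az":0},{"tx":0.02,"ty":0,"tz":0.08,"ax":0,"ay":0,"az":0},{"tx":0,"ty":0,"tz":0,"ax":0,"ay":0,"az":0}]' 0.8 50; python3 w.py
```

```text
t: 22.68
tcp_pos: [0.4832, -0.1506, 0.029]
ee_rot: [1.0, -0.004, 0.0, 0.0]
force: [-0.2, -0.0, -0.1]
width: 0.798
t 22.68 mag x -125.1 y -316.0 z 29.0 mm yaw [-4.2000e-01 -5.0000e-02  1.7997e+02] F [-0.2 -0.  -0.1] along e -0.2 w 0.798
```

```bash
python3 ed.py e5.png
```

```text
[ 0.48317552 -0.15057586  0.02896701]
notch rows [(109, 7), (109, 10), (109, 13), (109, 14), (109, 13)] left [(207, 1), (210, 5), (196, 23), (199, 14)] right [(347, 10), (346, 7), (345, 6), (345, 27)] ear [(61, 0), (51, 0), (52, 0), (57, 2)]
```

```bash
python3 -m inch '[{"tx":0,"ty":0,"tz":-0.04,"ax":0,"ay":0,"az":0},{"tx":0,"ty":0,"tz":0,"ax":0,"ay":0,"az":0},{"tx":0,"ty":0,"tz":0,"ax":0,"ay":0,"az":0},{"tx":0,"ty":0,"tz":0,"ax":0,"ay":0,"az":0},{"tx":0,"ty":0,"tz":0,"ax":0,"ay":0,"az":0}]' 0.5 50; python3 w.py; python3 -m inch '[{"tx":0,"ty":0,"tz":0.15,"ax":0,"ay":0,"az":0},{"tx":0,"ty":0,"tz":0.15,"ax":0,"ay":0,"az":0},{"tx":0,"ty":0,"tz":0,"ax":0,"ay":0,"az":0}]' 0.5 50; python3 w.py;python3 ed.py e6.png
```

```text
t: 23.35
tcp_pos: [0.4832, -0.1506, 0.0289]
ee_rot: [1.0, -0.004, 0.0, 0.0]
force: [-1.0, 0.1, 4.2]
width: 0.625
t 23.35 mag x -125.1 y -316.0 z 28.9 mm yaw [-4.2000e-01 -5.0000e-02  1.7995e+02] F [-1.   0.1  4.2] along e -1.0 w 0.625
t: 23.72
tcp_pos: [0.4831, -0.1505, 0.0318]
ee_rot: [1.0, -0.004, 0.0, 0.0]
force: [-0.2, -0.0, -1.0]
width: 0.632
t 23.73 mag x -125.2 y -316.0 z 31.8 mm yaw [-4.2000e-01 -4.0000e-02  1.7997e+02] F [-0.2 -0.  -1. ] along e -0.2 w 0.632
[ 0.48300534 -0.15053957  0.03176916]
notch rows [(109, 9), (109, 11), (109, 13), (109, 14), (109, 13)] left [(208, 3), (210, 6), (213, 15), (214, 15)] right [(347, 8), (345, 7), (345, 7), (345, 17)] ear [(61, 0), (54, 0), (52, 1), (60, 0)]
```

```bash
python3 -m inch '[{"tx":0.6,"ty":0,"tz":0.05,"ax":0,"ay":0,"az":0},{"tx":0.8,"ty":0,"tz":0,"ax":0,"ay":0,"az":0},{"tx":0.8,"ty":0,"tz":0,"ax":0,"ay":0,"az":0},{"tx":0.8,"ty":0,"tz":0,"ax":0,"ay":0,"az":0},{"tx":0.4,"ty":0,"tz":0,"ax":0,"ay":0,"az":0},{"tx":0,"ty":0,"tz":0,"ax":0,"ay":0,"az":0}]' 0.5 50; python3 w.py; python3 ed.py e7.png
```

```text
t: 24.52
tcp_pos: [0.52, -0.1503, 0.0321]
ee_rot: [1.0, -0.004, 0.0, 0.0]
force: [-0.4, 0.1, -1.3]
width: 0.622
t 24.52 mag x -89.0 y -322.9 z 32.1 mm yaw [-4.0000e-01 -4.0000e-02  1.7998e+02] F [-0.4  0.1 -1.3] along e -0.4 w 0.622
[ 0.51975602 -0.15038347  0.03206111]
notch rows [(109, 8), (109, 11), (109, 13), (109, 14), (109, 13)] left [(206, 31), (187, 16), (214, 22), (214, 11)] right [(348, 24), (346, 8), (345, 7), (358, 7)] ear [(55, 0), (52, 0), (57, 13), (56, 0)]
```

```bash
python3 -m inch '[{"tx":-0.04,"ty":-0.01,"tz":-0.15,"ax":0,"ay":0,"az":0},{"tx":-0.02,"ty":0,"tz":-0.08,"ax":0,"ay":0,"az":0}]' 0.5 50; python3 w.py; python3 -m inch '[{"tx":0,"ty":0,"tz":-0.06,"ax":0,"ay":0,"az":0}]' 0.5 50; python3 w.py;  python3 -m inch '[{"tx":0,"ty":0,"tz":-0.05,"ax":0,"ay":0,"az":0}]' 0.5 50; python3 w.py; python3 -c "
from h import *;print(read_state()['tcp_pos'],read_state()['moment'])"
```

```text
t: 24.82
tcp_pos: [0.5187, -0.1506, 0.0296]
ee_rot: [1.0, -0.004, 0.0, 0.0]
force: [0.9, -0.2, -0.4]
width: 0.63
t 24.82 mag x -90.3 y -322.9 z 29.6 mm yaw [-4.1000e-01 -2.0000e-02  1.7998e+02] F [ 0.9 -0.2 -0.4] along e 0.9 w 0.630
t: 24.95
tcp_pos: [0.5187, -0.1506, 0.0293]
ee_rot: [1.0, -0.004, 0.0, 0.0]
force: [-4.1, 2.3, 14.6]
width: 0.626
t 24.95 mag x -90.3 y -322.9 z 29.3 mm yaw [-4.2000e-01 -2.0000e-02  1.7996e+02] F [-4.1  2.3 14.6] along e -3.6 w 0.626
t: 25.08
tcp_pos: [0.5187, -0.1506, 0.0293]
ee_rot: [1.0, -0.004, 0.0, 0.0]
force: [-5.8, 0.9, 14.8]
width: 0.625
t 25.07 mag x -90.2 y -322.9 z 29.3 mm yaw [-4.2000e-01 -3.0000e-02  1.7995e+02] F [-5.8  0.9 14.8] along e -5.5 w 0.625
[ 0.51871915 -0.15056402  0.02927589] [0.28245327 1.16604906 0.03829975]
```

```bash
python3 -m inch '[{"tx":0.12,"ty":0,"tz":0.04,"ax":0,"ay":0,"az":0},{"tx":0,"ty":0,"tz":-0.02,"ax":0,"ay":0,"az":0}]' 0.5 50; python3 w.py;python3 -c "
from h import *;print(read_state()['tcp_pos'],read_state()['moment'])"
```

```text
t: 25.32
tcp_pos: [0.5199, -0.1507, 0.0296]
ee_rot: [1.0, -0.004, 0.0, 0.001]
force: [-0.5, -0.9, -1.5]
width: 0.623
t 25.32 mag x -89.1 y -323.2 z 29.6 mm yaw [-4.2000e-01 -4.0000e-02  1.7994e+02] F [-0.5 -0.9 -1.5] along e -0.7 w 0.623
[ 0.51994369 -0.15065964  0.02962291] [ 0.0211163  -0.01476201 -0.00672105]
```

Positioned. I'll make light contact again and release by opening slowly.

```bash
python3 -m inch '[{"tx":-0.02,"ty":0,"tz":-0.05,"ax":0,"ay":0,"az":0},{"tx":0,"ty":0,"tz":-0.02,"ax":0,"ay":0,"az":0}]' 0.5 50; python3 w.py; python3 -m inch '[{"tx":0,"ty":0,"tz":0,"ax":0,"ay":0,"az":0},{"tx":0,"ty":0,"tz":0,"ax":0,"ay":0,"az":0},{"tx":0,"ty":0,"tz":0,"ax":0,"ay":0,"az":0},{"tx":0,"ty":0,"tz":0,"ax":0,"ay":0,"az":0}]' 0.85 30; python3 w.py; python3 ed.py e8.png
```

```text
t: 25.58
tcp_pos: [0.5199, -0.1507, 0.0293]
ee_rot: [1.0, -0.004, 0.001, 0.001]
force: [-2.6, 0.7, 9.7]
width: 0.621
t 25.57 mag x -89.1 y -323.2 z 29.3 mm yaw [-4.2000e-01 -6.0000e-02  1.7992e+02] F [-2.6  0.7  9.7] along e -2.5 w 0.621
t: 26.08
tcp_pos: [0.5197, -0.1507, 0.0291]
ee_rot: [1.0, -0.004, 0.0, 0.001]
force: [-0.3, -0.1, 0.2]
width: 0.848
t 26.07 mag x -89.3 y -323.2 z 29.1 mm yaw [-4.3000e-01 -4.0000e-02  1.7993e+02] F [-0.3 -0.1  0.2] along e -0.4 w 0.848
[ 0.51972743 -0.1507085   0.0290895 ]
notch rows [(109, 10), (109, 13), (109, 13), (109, 12), (108, 13)] left [(206, 31), (204, 13), (192, 22), (203, 15)] right [(348, 25), (346, 7), (345, 6), (345, 5)] ear [(50, 0), (50, 0), (56, 16), (50, 0)]
```

```bash
python3 -m inch '[{"tx":0.05,"ty":0,"tz":0.6,"ax":0,"ay":0,"az":0},{"tx":0.05,"ty":0,"tz":1.2,"ax":0,"ay":0,"az":0},{"tx":0,"ty":0,"tz":3,"ax":0,"ay":0,"az":0},{"tx":0,"ty":0,"tz":4,"ax":0,"ay":0,"az":0},{"tx":0,"ty":0,"tz":3,"ax":0,"ay":0,"az":0},{"tx":0,"ty":0,"tz":0,"ax":0,"ay":0,"az":0}]' 0.85 30; python3 w.py
python3 - <<'E'
from h import *
import pickle
st=read_state();s=snapshot('wrist');pickle.dump((st,s),open('w10.pkl','wb'));print(st['tcp_pos'])
g=cv2.GaussianBlur(cv2.cvtColor(s['frame'],cv2.COLOR_RGB2GRAY).astype(float),(0,0),.8)
# predicted jig/plate features with seat pose
c=np.array([.5517,-.1509]);th=np.radians(.5);e=np.array([np.cos(th),np.sin(th)]);n=np.array([-e[1],e[0]])
W=lambda x,y,z:np.r_[c+e*x/1e3+n*y/1e3,z/1e3]
# sub-pixel edge search along jig x or y through a predicted edge point
def prof(x,y,z,d,r=6,step=.25):
    t=np.arange(-r,r+.01,step);v=[]
    for k in t:
        u,w=proj(s,W(x+d[0]*k,y+d[1]*k,z),st);v.append(cv2.getRectSubPix(g.astype(np.float32),(1,1),(float(u),float(w)))[0,0])
    v=np.array(v);gr=np.gradient(v)/step;i=np.argsort(-np.abs(gr));pk=[]
    for j in i:
        if all(abs(t[j]-q[0])>1.2 for q in pk): pk.append((round(float(t[j]),2),round(float(gr[j]),1)))
        if len(pk)==3: break
    return pk
for nm,x,y,z,d in [('notch bottom',34,-10,36,(1,0)),('notch bottom',34,0,36,(1,0)),('notch bottom',34,10,36,(1,0)),('notch side L',42,16,36,(0,1)),('notch side R',42,-16,36,(0,1)),('near end',-50,-15,36,(1,0)),('near end',-50,15,36,(1,0)),('side L',-20,28,36,(0,1)),('side L',5,28,36,(0,1)),('side R',-20,-28,36,(0,1)),('side R',5,-28,36,(0,1)),('base rear L',83,30,6,(1,0)),('base rear R',83,-30,6,(1,0)),('base L',0,55,6,(0,1)),('base R',0,-55,6,(0,1)),('base L',60,55,6,(0,1)),('base R',60,-55,6,(0,1)),('base front',-67,-25,6,(1,0)),('base front',-67,25,6,(1,0))]:
    print(nm,(x,y),prof(x,y,z,d),np.round(proj(s,W(x,y,z),st)))
E
```

```text
t: 26.88
tcp_pos: [0.5209, -0.1503, 0.1546]
ee_rot: [1.0, -0.003, 0.001, 0.001]
force: [0.3, 0.6, 0.3]
width: 0.853
t 26.88 mag x -88.0 y -323.1 z 154.6 mm yaw [-3.9000e-01 -1.5000e-01  1.7991e+02] F [0.3 0.6 0.3] along e 0.4 w 0.853
[ 0.52093467 -0.15029165  0.15456369]
notch bottom (34, -10) [(1.5, -19.7), (2.75, -9.3), (0.25, -5.4)] [293. 117.]
notch bottom (34, 0) [(1.75, -22.1), (0.5, -9.8), (-6.0, 8.6)] [279. 117.]
notch bottom (34, 10) [(1.75, -21.9), (0.5, -7.0), (3.0, -5.0)] [266. 117.]
notch side L (42, 16) [(0.25, 25.8), (1.5, 7.0), (-1.0, 3.0)] [258. 106.]
notch side R (42, -16) [(0.0, -23.5), (1.25, -9.3), (-1.25, -3.9)] [301. 105.]
near end (-50, -15) [(-5.75, 52.2), (-4.5, 31.3), (-3.0, 3.2)] [299. 223.]
near end (-50, 15) [(-6.0, 53.1), (-4.75, 31.5), (-3.5, 7.2)] [263. 223.]
side L (-20, 28) [(-0.25, -9.5), (-1.5, -3.9), (1.0, -1.9)] [245. 188.]
side L (5, 28) [(-0.5, -12.2), (-1.75, -4.1), (1.75, 1.7)] [244. 156.]
side R (-20, -28) [(0.25, 24.7), (-4.5, -23.6), (-5.75, -14.3)] [316. 187.]
side R (5, -28) [(0.5, 12.8), (1.75, 5.2), (-0.75, 1.4)] [316. 155.]
base rear L (83, 30) [(0.5, -64.2), (-0.75, -30.9), (1.75, -18.3)] [241.  54.]
base rear R (83, -30) [(0.25, -66.7), (1.5, -27.8), (-1.0, -24.0)] [316.  53.]
base L (0, 55) [(0.0, -48.4), (1.25, -39.7), (-1.25, -17.8)] [217. 158.]
base R (0, -55) [(1.0, 36.9), (2.25, 19.7), (-0.25, 19.4)] [344. 156.]
base L (60, 55) [(0.25, -59.0), (-1.0, -32.8), (1.5, -26.4)] [212.  85.]
base R (60, -55) [(0.5, 58.5), (1.75, 36.2), (-0.75, 22.5)] [346.  83.]
base front (-67, -25) [(1.0, 47.6), (-0.25, 33.9), (2.25, 27.0)] [308. 230.]
base front (-67, 25) [(0.75, 49.0), (2.0, 31.9), (-0.5, 31.4)] [254. 231.]
```

The plate lies flush: notch sides within 0.3 mm, x within about 1 mm, and yaw the same as the jig. As a last check I'll diff the top view against the start for the bystanders.

```bash
python3 -m inch '[{"tx":-3,"ty":-3,"tz":4,"ax":0,"ay":0,"az":0},{"tx":-3,"ty":-4,"tz":4,"ax":0,"ay":0,"az":0},{"tx":-3,"ty":-4,"tz":3,"ax":0,"ay":0,"az":0},{"tx":-2,"ty":-3,"tz":1,"ax":0,"ay":0,"az":0},{"tx":0,"ty":0,"tz":0,"ax":0,"ay":0,"az":0}]' 0.85 30
python3 - <<'E'
from w import *
import pickle
for nm in ('top','scene'):
    a=pickle.load(open(nm+'.pkl','rb'))['frame'];b=snapshot(nm)['frame']
    d=cv2.absdiff(cv2.GaussianBlur(a,(3,3),0),cv2.GaussianBlur(b,(3,3),0)).max(2)
    m=(d>40).astype(np.uint8);k,_,stt,cc=cv2.connectedComponentsWithStats(m,connectivity=8)
    print(nm,[tuple(map(int,x[:5])) for x in stt[1:] if x[4]>8])
t=pickle.load(open('top.pkl','rb'));b=snapshot('top')['frame']
for q,z in ((0,.0645),(.068,.0645)):
    p=proj(t,np.r_[o+e*q,z]);print('dark bar test mag x',q*1e3,np.round(p),b[int(round(p[1])),int(round(p[0]))])
for x in np.arange(50,80,3): 
    p=proj(t,np.r_[o+e*x/1e3,.0645]);print(int(x),b[int(round(p[1])),int(round(p[0]))].mean().round(),end='; ')
E
```

```text
t: 27.55
tcp_pos: [0.4046, -0.2928, 0.2741]
ee_rot: [1.0, -0.003, -0.002, -0.001]
force: [0.2, 0.8, -1.4]
width: 0.853
top [(200, 168, 3, 8, 15), (203, 184, 3, 6, 9), (207, 184, 16, 9, 114), (450, 202, 11, 14, 70), (405, 203, 155, 217, 17493), (213, 212, 16, 9, 109), (407, 251, 22, 13, 174), (456, 275, 11, 5, 26), (426, 311, 28, 90, 830), (537, 347, 23, 24, 407), (312, 355, 36, 41, 791), (281, 375, 5, 4, 10), (269, 389, 8, 7, 33), (291, 406, 8, 14, 63), (304, 407, 7, 13, 51), (254, 413, 7, 7, 37)]
scene [(369, 0, 90, 123, 5058), (462, 0, 24, 66, 930), (431, 2, 129, 243, 4325), (375, 124, 7, 6, 20), (376, 158, 26, 25, 330), (416, 178, 17, 73, 553), (384, 188, 4, 3, 9), (400, 189, 20, 21, 111), (304, 190, 27, 13, 62), (434, 192, 6, 4, 12), (495, 193, 29, 103, 847), (435, 198, 7, 28, 50), (496, 205, 3, 9, 15), (493, 215, 3, 12, 14), (184, 221, 34, 18, 199), (211, 233, 36, 17, 226), (411, 246, 4, 19, 38), (429, 262, 20, 7, 68), (410, 266, 3, 7, 15), (469, 269, 21, 8, 86), (406, 281, 3, 6, 12), (405, 299, 2, 6, 12)]
dark bar test mag x 0.0 [219. 211.] [255 255 255]
dark bar test mag x 68.0 [214. 187.] [69 65 66]
50 243.0; 53 223.0; 56 156.0; 59 83.0; 62 49.0; 65 60.0; 68 67.0; 71 90.0; 74 158.0; 77 246.0;
```

```bash
python3 -c "
from h import *;print(read_state()['t'],sign_off())"
```

```text
the job is handed in; nothing more can be done
27.7 None
```

The cassette is closed and the job is handed in at t = 27.7 s. The top plate lies on the two spacers in the jig with its notched end at the end stop.

- **Cover:** I pushed it back until the force rose to 25 N at the end stop. Its front edge then measured 32 mm against the 33 mm expected. The final top view shows the bar at about 66 mm, where 68 mm is expected, which is within the blur of that view.
- **Plate:** I dragged it out to about 34 mm overhang, pinched it by its long edges and lifted it level.
- **First lowering failed:** I had gripped too deep. A fingertip landed on the edge of the glass and spacers, and the wrist force reached about 79 N, under the 120 N limit. In the hand the plate shifted by about 0.5 mm.
- **How I mended it:** I set the plate down part-way on the spacers and regripped it higher. The second try still touched about 1.3 mm early, so I regripped once more. The plate was then laid down against about 10 N of contact and released.
- **Final checks:**
  - Sideways the plate is within about 0.3 mm of the seat and its yaw matches the jig. Lengthways it is within about 1 mm, slightly towards the stop.
  - The image comparison shows no change at the rack or tape roll. It gives no separate check of the bottle, because the arm stands in that part of the view.
  - The other plates were still in the magazine when last seen, just after the lift.
- **Not checked:** I had used all 12 picture views, so the final placing was checked only with image measurements and not by eye.

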